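# Lever open a book crate

## Task

Open the book crate for a stock check: take the flat-bladed opener, slide its blade into the notch at the front, under the closed lid, and lever the lid up by tipping the tool handle-down, tip-up. Still with the opener, swing the lid back well past upright so that it stays open, then lay the opener flat on its green mat, blade and handle both on the mat. Touch the lid with nothing but the opener and leave the other things on the bench where they are.

Things in the scene. Friction and masses are not known exactly. Their poses are not given: they have to be found in the camera images.
- opener: The lid opener, a loose flat-bladed pry tool of about 150 g. Origin: centre of the underside of its handle; x runs along the tool towards the blade tip, z up as it lies. Handle: black with an orange band, 110 mm long (x -55 to +55), 22 mm wide (y), 28 mm tall (z 0 to 28). Blade: steel, straight on from the handle's mid height, x 55 to 175, 30 mm wide, 3 mm thick (z 12.5 to 15.5). It lies on its handle on the mat, blade clear of the mat; it balances near x = +22.
- opener_tip (a point): Middle of the blade's square end: x = 175, y = 0, z = 14 mm in the opener's frame.
- mat: Green flat mat, the opener's place, 300 x 140 x 4 mm, fixed to the table. Origin: centre of its underside; x along its length. The opener starts on it, its tip pointing roughly along +x of the mat.
- crate: Blue plastic book crate with books in it, heavy, does not move. 200 mm (x) by 170 mm (y), walls 6 mm thick, rim 120 mm above the table. Origin: centre of its underside. Front wall at x = -100 (it looks along -x of the crate), hinge of the lid at x = +100. In the top of the front wall, in the middle, is a pry notch 60 mm wide and 10 mm deep: its sill is at z = 110, and the closed lid's underside covers it at z = 121. Books inside reach up to z = 66.
- notch (a point): Middle of the mouth of the pry notch, in the outer face of the crate's front wall, 115 mm above the table, over a yellow strip. The way in is along +x of the crate.
- lid: The crate's lid: grey plate with a white panel, 200 x 170 x 6 mm, flush with the crate's outer faces when closed; a yellow patch on its top marks the notch. Origin: on the hinge line, in the middle; closed, the plate runs from the origin 200 mm along -x of its own frame, z from -3 to +3.
- lid_hinge (a joint): Lid angle, rad: 0 closed, grows as the lid's front edge rises, 1.57 upright, 1.9 at its stop, leaning back. The hinge line runs along y of the crate at its x = +100, z = 124 mm. The hinge is stiff (about 0.4 N m): the lid stays where it is left; lifting it at the front edge takes about 3 to 4 N.
- book_pile: Bystander: pile of three hardbacks (blue, yellow, white), about 140 x 200 x 63 mm. Origin: centre of its underside.
- carton: Bystander: closed brown carton, 120 x 150 x 85 mm. Origin: centre of its underside.
- tape_roll: Bystander: amber roll of packing tape lying flat, 100 mm across, 48 mm tall. Origin: centre of its underside.
- label_roll: Bystander: white roll of blank labels standing on end, 80 mm across, 55 mm tall. Origin: centre of its underside.
- mug: Bystander: white mug, 80 mm across, 90 mm tall. Origin: centre of its underside.
- scanner: Bystander: grey and black hand scanner lying down, 66 x 145 x 36 mm. Origin: centre of its underside.
There are look-alikes about, which are no part of the job. Leave any pink or turquoise look-alike of the opener alone.

How it is judged:
By the outcome, as a careful person would: the job done as asked, in the order asked, and still so for the second after the job is handed in, with the robot touching nothing.
It also fails if it takes over 72 s, if anything falls off the work surface, if the arm or the gripper's body presses on something with over 40 N, if the wrist force passes 120 N, or if a joint passes its speed limit or range.

## Robot

A 6-joint arm with a two-finger parallel gripper is mounted at the origin on the work surface. World frame = base frame: x ahead of the robot, y to its left, z up, the work surface at z = 0. Lengths are in m, angles in rad, forces in N, time in s.
With the tool pointing down it reaches from about 0.425 to 0.95 m from the base axis. Payload 3.5 kg.
Tool frame: the origin (TCP) lies at the very end of the fingers, on their centre line; the grasp point (between the pads) lies 19 mm behind it (tcp_to_grasp is the distance from the TCP to the grasp point, in m); z points along the fingers, y is the direction in which the jaws open and shut (so a half turn about z gives the same grasp; the last joint's range is limited). The gripper opens to 85 mm and grips with 20 to 120 N. Pads are 22 mm wide; open, the fingers measure 114 mm over their backs; the gripper's body (76 mm by 85 mm) begins 54 mm behind the grasp point. The pads swing forward as they close: fully open they stand 13 mm farther back than shut.
Start: joints at [-1.437, 0.286, 1.577, -0, 1.279, -0.15], TCP at [0.189, -0.648, 0.205] pointing down, gripper open.
Joint ranges: [-2.77, 2.77], [-0.9, 2.22], [0.21, 2.48], [-1.53, 4.67], [0.24, 2.81], [-2.84, 2.84]. Speed limits (rad/s): [2.79, 2.79, 3.14, 3.14, 3.14, 3.14].

## Interface

Orientations are given as a unit quaternion [x, y, z, w].
In Python, from plant import * gives the robot as it stands. The module is installed in compiled form; this text tells all that it offers.
- The arm moves only by the tool arm_command, never from a script. Its argument "steps" is a list of rows, each a list of 3 entries, a list of its own where there are three numbers: the turn, a rotation vector about the tool's x, y, z in rad, then the shift along the tool's x, y, z in m, then the gripper command: -1 is shut, 1 is fully open, values between are in proportion. A call has 1 to 12 rows; each row is the pose to reach, as a shift and turn from the pose measured when the call began, along the tool's axes at that moment; what a row does not reach only later rows make up. A row lasts 1/8 s, in which the tool goes at most 62.5 mm and 10.7 degrees, less where a joint would pass 70% of its speed; a pose out of reach is approached as far as the arm can. A call with a gripper value outside its range is refused whole. The fingers move at their own pace and stop on an object; "force" is the grip in N (left out, the last holds). Time passes only in rows, so rows that repeat a pose let the fingers close. It gives the time, the measured TCP pose, the force and the opening at its end, in the units of the state.
- get_state(): the state, without advancing time (a new reading comes with each control period).
- read_camera(name): name is "side" or "top"; returns a dict with "frame" (420x560x3 uint8, red, green, blue), "vfov" (degrees; the focal length in pixels is half the picture's height over the tangent of half this angle, whatever the lens; pixels are square), "cx", "cy" (the principal point, pixels), "position" and "rotation" of the camera in the world. Camera axes: x right, y up, looking along -z (the intrinsics and any distortion apply to the point x, -y, -z); pixel columns grow to the right and rows downward; lengths in m; the calibration is good to about 2 mm. A picture is of the moment at which its call begins. There is no depth.
- sign_off(): hands the job in, once; it reports no verdict.
The state is a dict: "time": time; "qpos": joint angles; "dq": joint speeds; "joint_efforts": joint torques, N m; "eef_pos": TCP position; "tcp_rot": TCP orientation; "contact_force": force on the tool from outside, world axes, zero at the start; "wrist_torque": the same for the moment, N m; "opening": opening from 0.0 (shut) to 1.0 (fully open).
Only numpy, scipy, OpenCV 4.12 (cv2) and the standard library are available. Lean on these libraries where they do the work, as an engineer would, in place of code of your own. Each camera call takes 0.05 s, during which the arm holds its last target.

## Working session

There is one attempt and no reset: what is moved stays moved. The work goes in short steps, Python scripts to look and compute and a tool call to move; the robot and the scene stay as the last step left them, time stands still between calls to the robot, and variables do not carry over. Pictures are saved under pics/ and viewed, and the job is handed in when it is done.

Besides the shell and the picture viewer there is one more tool, called after "Request:" as name(argument=value, ...), one argument or row to a line, values as JSON. arm_command: Moves the arm, as the interface text tells. Its arguments: {"type":"object","properties":{"steps":{"type":"array"},"force":{"type":"number"}},"required":["steps"]}

```bash
mkdir -p pics; ls; python3 - <<'E'
from plant import *
import cv2
print(get_state())
for n in ("side","top"):
    r=read_camera(n); print({k:v for k,v in r.items() if k!="frame"})
    cv2.imwrite(f"pics/{n}0.png",cv2.cvtColor(r["frame"],cv2.COLOR_RGB2BGR))
E
```

```text
pics
{'time': 0.0, 'qpos': array([-1.43698070e+00,  2.87166746e-01,  1.57817348e+00,  5.66498067e-05,
        1.27860331e+00, -1.50003547e-01]), 'dq': array([ 0.0007299 ,  0.00169644,  0.00079117, -0.00040593, -0.00103384,
        0.00075639]), 'joint_efforts': array([-6.21084509e-04, -4.05981159e+01, -2.92626840e+01, -1.62815945e-04,
        5.70753735e-03,  5.33533964e-06]), 'eef_pos': array([ 0.18896035, -0.64726639,  0.20354844]), 'tcp_rot': array([ 9.89948195e-01,  1.41425558e-01,  3.66276885e-05, -1.17518079e-03]), 'contact_force': array([-0.19495087,  0.2148886 , -0.09213772]), 'wrist_torque': array([ 0.00346475, -0.06803143,  0.01543205]), 'opening': 1.0010742362814191}
{'vfov': 44.467054352100625, 'cx': 280.05431034146454, 'cy': 197.2262062426142, 'position': array([0.273681  , 1.33678724, 0.82883583]), 'rotation': array([-0.05482166,  0.50374045,  0.85908294, -0.07222632])}
{'vfov': 56.13220731208604, 'cx': 283.10104785421663, 'cy': 202.31747362774152, 'position': array([0.45351762, 0.07473737, 1.40820097]), 'rotation': array([ 0.01966361, -0.0238479 , -0.70106736,  0.71242486])}
```

View pics/top0.png

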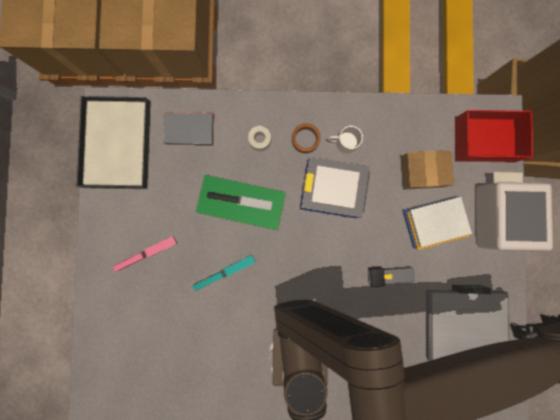

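View pics/side0.png

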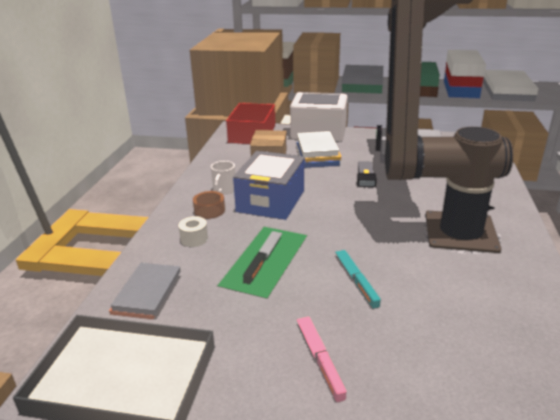

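The opener candidates are the black tool with the steel blade on the green mat (top px ~240,200), the turquoise one (225,273) and the pink one (145,253). By the description it's the black one on the mat. I'll check that in close crops.

```bash
cat > h.py <<'E'
import numpy as np, cv2
from scipy.spatial.transform import Rotation as R
from plant import *
def cam(r): 
    f=210/np.tan(np.radians(r["vfov"])/2); return f,r["cx"],r["cy"],np.array(r["position"]),R.from_quat(r["rotation"])
def proj(r,P):
    f,cx,cy,p,Q=cam(r); c=Q.inv().apply(np.atleast_2d(P)-p); 
    return np.c_[cx+f*c[:,0]/-c[:,2], cy-f*c[:,1]/-c[:,2]]
def ray(r,u,v):
    f,cx,cy,p,Q=cam(r); return p,Q.apply([(u-cx)/f,-(v-cy)/f,-1])
def atz(r,u,v,z):
    p,d=ray(r,u,v); return p+d*(z-p[2])/d[2]
def crop(r,x0,y0,w,h,k,name):
    im=cv2.cvtColor(r["frame"],cv2.COLOR_RGB2BGR)[y0:y0+h,x0:x0+w]
    cv2.imwrite("pics/"+name,cv2.resize(im,None,fx=k,fy=k,interpolation=cv2.INTER_CUBIC))
E
python3 - <<'E'
from h import *
import pickle
t=read_camera("top"); s=read_camera("side"); pickle.dump((t,s),open("c0.pkl","wb"))
crop(t,190,150,190,90,4,"tc.png"); crop(s,215,140,100,155,3.8,"sc.png")
E
```

```text
(no output)
```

View pics/tc.png

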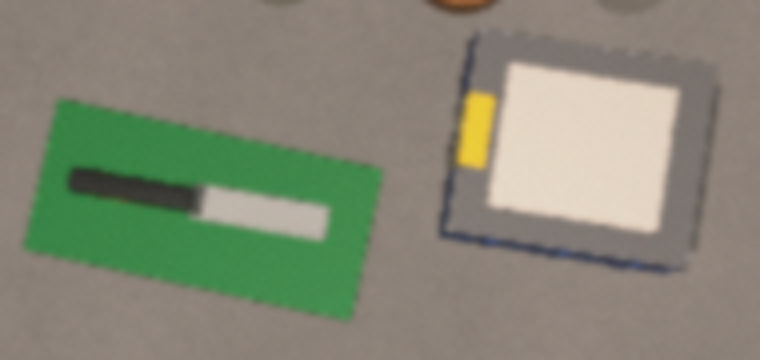

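View pics/sc.png

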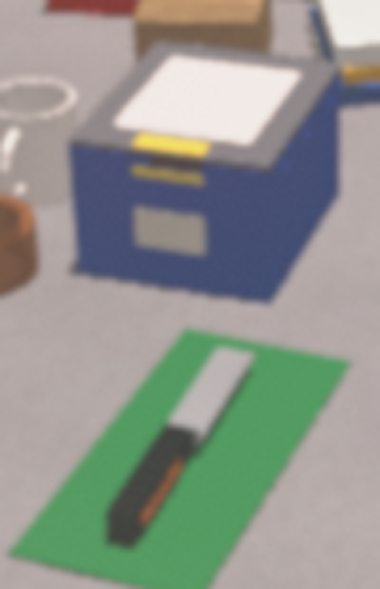

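```bash
cat > fit0.py <<'E'
from h import *
import pickle
from scipy.optimize import least_squares
t,s=pickle.load(open("c0.pkl","rb"))
T=lambda u,v:((u+.5)/4-.5+190,(v+.5)/4-.5+150)
S=lambda u,v:((u+.5)/3.8-.5+215,(v+.5)/3.8-.5+140)
def fit(name,tp,sp,x0,z0=0):
    L=np.array([a for a,_ in tp]+[a for a,_ in sp],float); n=len(tp)
    ob=np.array([T(*b) for _,b in tp]+[S(*b) for _,b in sp])
    def f(q):
        W=R.from_euler("z",q[2]).apply(L)+[q[0],q[1],z0]
        return (np.r_[proj(t,W[:n]),proj(s,W[n:])]-ob).ravel()
    r=least_squares(f,x0,loss="soft_l1"); print(name,r.x.round(4),np.degrees(r.x[2]).round(2)); print(f(r.x).reshape(-1,2).round(1).tolist())
    return r.x
h=.127
fit("crate",[((-.1,.085,h),(475,33)),((.1,.085,h),(719,64)),((.1,-.085,h),(690,270)),((-.1,-.085,h),(446,233))],
 [((-.1,.085,0),(75,270)),((-.1,-.085,0),(270,302)),((-.1,.085,h),(70,142)),((-.1,-.085,h),(269,167)),((.1,-.085,h),(341,66)),((.1,.085,h),(153,42))],[.5,-.1,-1.7])
m=.004
fit("mat",[((-.15,.07,m),(60,99)),((.15,.07,m),(383,170)),((.15,-.07,m),(353,320)),((-.15,-.07,m),(25,250))],
 [((.15,.07,m),(187,328)),((.15,-.07,m),(350,362)),((-.15,.07,m),(8,555))],[.5,.15,-1.7])
fit("opener",[((.175,.015,.0155),(330,206)),((.175,-.015,.0155),(325,242)),((-.055,.011,.028),(71,168)),((-.055,-.011,.028),(68,190))],
 [((.175,.015,.0155),(217,347)),((.175,-.015,.0155),(255,351)),((-.055,.011,.028),(108,512)),((-.055,-.011,.028),(138,517)),((-.055,.011,0),(110,543)),((-.055,-.011,0),(133,549))],[.5,.15,-1.7],.004)
E
python3 fit0.py
```

```text
crate [ 0.5856 -0.101  -1.7039] -97.62
[[0.1, -0.9], [-0.6, 0.4], [-0.4, 0.1], [-0.2, 0.2], [0.6, 0.7], [0.5, 0.0], [-0.7, -1.4], [0.1, -1.0], [-0.6, -1.6], [0.3, -0.8]]
mat [ 0.5376  0.2194 -1.7675] -101.27
[[-0.8, 0.1], [0.3, -0.0], [-0.5, 0.8], [-0.9, 0.5], [-0.8, -1.1], [0.3, -1.4], [-0.4, -1.4]]
opener [ 0.5514  0.282  -1.7185] -98.46
[[-0.2, 0.6], [-0.3, 0.0], [-0.5, 0.3], [-0.8, 1.0], [-0.1, -0.8], [-0.3, -0.3], [-0.7, -0.9], [-0.4, -0.6], [-0.6, -0.2], [1.4, -0.2]]
```

```bash
cat >> h.py <<'E'
OP=np.array([.5514,.282]); OY=np.radians(-98.46)
CR=np.array([.5856,-.101]); CY=np.radians(-97.62)
def toolrot(yaw,phi=0):  # yaw of opener x axis; phi tip-up
    c,s=np.cos(yaw),np.sin(yaw); ox=np.array([c,s,0]); oy=np.array([-s,c,0]); 
    M=np.c_[-ox,oy,[0,0,-1]]
    return R.from_matrix(M)*R.from_euler("y",-phi)
def rel(st,pos,rot):
    Q=R.from_quat(st["tcp_rot"])
    return (Q.inv()*rot).as_rotvec().round(3).tolist(), Q.inv().apply(np.array(pos)-st["eef_pos"]).round(4).tolist()
def show(st=None):
    st=st or get_state(); print("t",round(st["time"],2),"p",st["eef_pos"].round(4),"zyx",R.from_quat(st["tcp_rot"]).as_matrix().round(3).tolist(),"F",st["contact_force"].round(1),"M",st["wrist_torque"].round(2),"op",round(st["opening"],3),"q",st["qpos"].round(2))
    return st
E
python3 - <<'E'
from h import *
st=show()
for p in [(.56,-.1,.30),(.549,.267,.14)]: print(rel(st,p,toolrot(OY)))
E
```

```text
t 0.2 p [ 0.189  -0.6475  0.2041] zyx [[0.96, 0.28, -0.0], [0.28, -0.96, 0.001], [0.0, -0.001, -1.0]] F [ 0.7 -0.9  0.4] M [ 0.01 -0.    0.05] op 0.998 q [-1.44  0.29  1.58 -0.    1.28 -0.15]
([-0.001, -0.001, -1.139], [0.5095, -0.4219, -0.0952])
([-0.001, -0.001, -1.139], [0.6017, -0.7771, 0.0653])
```

Request:
arm_command(
  steps=[
    [[0,0,0],[0.02,-0.02,-0.05],1],
    [[0,0,-0.1],[0.06,-0.05,-0.095],1],
    [[0,0,-0.2],[0.1,-0.085,-0.095],1],
    [[0,0,-0.3],[0.15,-0.125,-0.095],1],
    [[0,0,-0.4],[0.2,-0.165,-0.095],1],
    [[0,0,-0.5],[0.25,-0.205,-0.095],1],
    [[0,0,-0.6],[0.3,-0.25,-0.095],1],
    [[0,0,-0.7],[0.35,-0.29,-0.095],1],
    [[0,0,-0.8],[0.4,-0.33,-0.095],1],
    [[0,0,-0.95],[0.45,-0.37,-0.095],1],
    [[0,0,-1.05],[0.48,-0.4,-0.095],1],
    [[0,0,-1.139],[0.51,-0.422,-0.095],1],
  ],
  force=80,
)

```text
time: 1.7
eef_pos: [0.5611, -0.0972, 0.2997]
tcp_rot: [0.756, 0.655, 0.0, -0.001]
contact_force: [0.4, -0.3, -0.1]
opening: 0.999
```

```bash
python3 - <<'E'
from h import *
st=show()
for p in [(.549,.267,.14),(.549,.267,.05)]: print(rel(st,p,toolrot(OY)))
E
```

```text
t 1.7 p [ 0.5611 -0.0972  0.2997] zyx [[0.142, 0.99, -0.0], [0.99, -0.142, 0.002], [0.002, -0.0, -1.0]] F [ 0.4 -0.3 -0.1] M [0.   0.03 0.02] op 0.999 q [-0.35 -0.    1.73  0.    1.42 -0.21]
([-0.0, -0.002, 0.005], [0.3585, -0.0637, 0.1603])
([-0.0, -0.002, 0.005], [0.3583, -0.0637, 0.2503])
```

Request:
arm_command(
  steps=[
    [[0,0,0],[0.05,-0.01,0],1],
    [[0,0,0],[0.1,-0.02,0],1],
    [[0,0,0],[0.15,-0.03,0],1],
    [[0,0,0],[0.2,-0.04,0.02],1],
    [[0,0,0],[0.25,-0.05,0.05],1],
    [[0,0,0],[0.3,-0.06,0.09],1],
    [[0,-0.002,0.005],[0.34,-0.064,0.12],1],
    [[0,-0.002,0.005],[0.3585,-0.064,0.16],1],
    [[0,-0.002,0.005],[0.3585,-0.064,0.16],1],
    [[0,-0.002,0.005],[0.3585,-0.064,0.16],1],
  ],
)

```text
time: 2.95
eef_pos: [0.5495, 0.2667, 0.1415]
tcp_rot: [0.757, 0.653, 0.0, 0.0]
contact_force: [0.8, 0.2, 1.9]
opening: 1.002
```

```bash
python3 - <<'E'
from h import *
st=show()
for p in [(.549,.267,.05),(.549,.267,.008)]: print(rel(st,p,toolrot(OY)))
t=read_camera("top"); s=read_camera("side")
crop(t,170,130,140,110,4,"t2.png"); crop(s,200,130,120,160,3.7,"s2.png")
E
```

```text
t 2.95 p [0.5495 0.2667 0.1415] zyx [[0.147, 0.989, 0.001], [0.989, -0.147, -0.0], [-0.0, 0.001, -1.0]] F [0.8 0.2 1.9] M [-0.02 -0.03 -0.04] op 1.002 q [ 0.29  0.2   1.79 -0.    1.14  0.43]
([0.001, 0.0, -0.0], [0.0003, -0.0006, 0.0915])
([0.001, 0.0, -0.0], [0.0003, -0.0006, 0.1335])
```

View pics/s2.png

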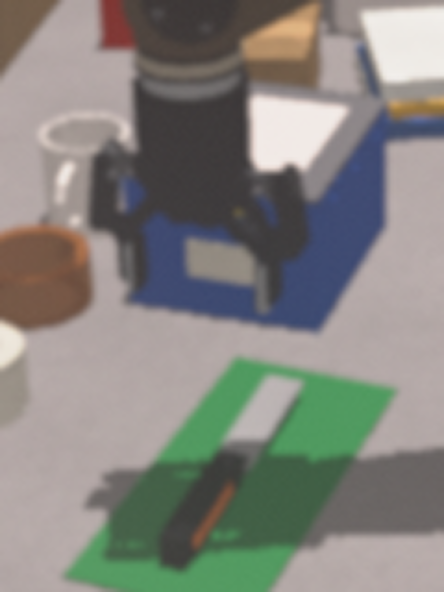

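View pics/t2.png

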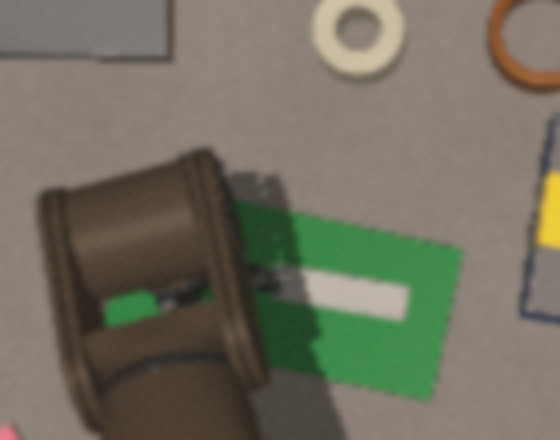

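The side view shows the fingers straddling the handle (crop ~200,510), with the opener lined up and the label roll clear. Going down to grip.

Request:
arm_command(
  steps=[
    [[0,0,0],[0,0,0.04],1],
    [[0,0,0],[0,0,0.08],1],
    [[0,0,0],[0,0,0.11],1],
    [[0,0,0],[0,0,0.125],1],
    [[0,0,0],[0,0,0.1335],1],
    [[0,0,0],[0,0,0.1335],0],
    [[0,0,0],[0,0,0.1335],-0.5],
    [[0,0,0],[0,0,0.1335],-1],
    [[0,0,0],[0,0,0.1335],-1],
    [[0,0,0],[0,0,0.1335],-1],
    [[0,0,0],[0,0,0.1335],-1],
    [[0,0,0],[0,0,0.1335],-1],
  ],
  force=110,
)

```text
time: 4.55
eef_pos: [0.5507, 0.2666, 0.0093]
tcp_rot: [0.758, 0.653, 0.001, 0.001]
contact_force: [-0.3, -0.7, -0.3]
opening: 0.003
```

```bash
python3 - <<'E'
from h import *
st=show()
E
```

```text
t 4.55 p [0.5507 0.2666 0.0093] zyx [[0.148, 0.989, 0.003], [0.989, -0.148, 0.001], [0.001, 0.003, -1.0]] F [-0.3 -0.7 -0.3] M [ 0.   -0.04 -0.  ] op 0.003 q [ 0.29  0.38  1.85 -0.    0.91  0.43]
```

The opening reads shut, so the grasp may have missed. Looking.

```bash
python3 - <<'E'
from h import *
t=read_camera("top"); s=read_camera("side")
crop(t,170,130,140,110,4,"t3.png"); crop(s,200,160,120,140,4.2,"s3.png")
E
```

```text
(no output)
```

View pics/s3.png

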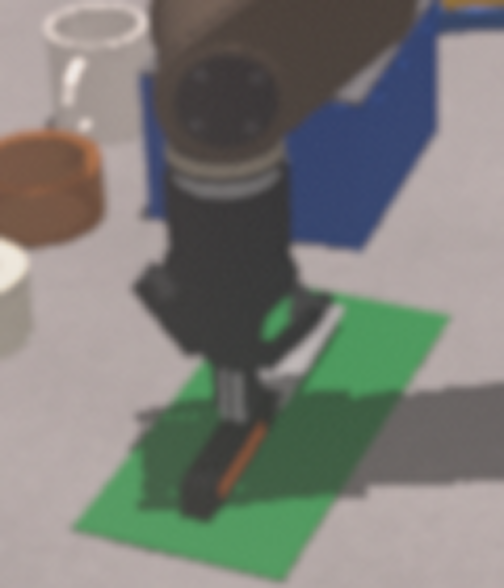

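View pics/t3.png

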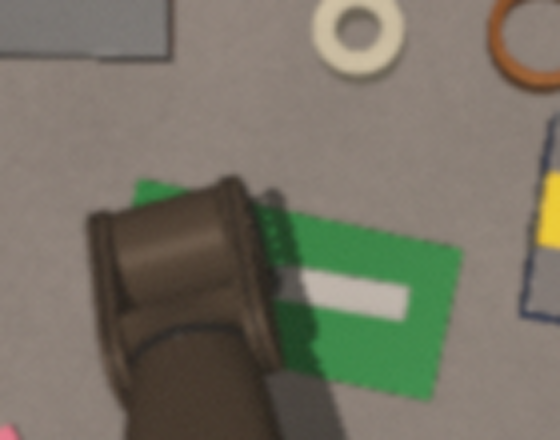

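```bash
python3 - <<'E'
from h import *
st=show()
s=read_camera("side")
Q=R.from_quat(st["tcp_rot"])
p=proj(s,st["eef_pos"])[0]; print("tcp now crop",(p-[200,160])*4.2)
o=np.array([.5495,.2667,.1415])
for y in (-.0425,0,.0425):
  for z in (0,-.013):
    print(y,z,(proj(s,o+Q.apply([0,y,z]))[0]-[200,130])*3.7)
E
```

```text
t 4.65 p [0.5507 0.2666 0.0093] zyx [[0.148, 0.989, 0.003], [0.989, -0.148, 0.001], [0.001, 0.003, -1.0]] F [ 0.2 -1.2 -0.7] M [0.05 0.01 0.04] op -0.003 q [ 0.29  0.38  1.85 -0.    0.91  0.43]
tcp now crop [236.42459393 442.65138106]
-0.0425 0 [260.05867454 354.51311665]
-0.0425 -0.013 [259.53120788 338.16525174]
0 0 [201.52238992 344.64757348]
0 -0.013 [200.71341057 328.4077896 ]
0.0425 0 [144.0900085  334.96807909]
0.0425 -0.013 [143.01020392 318.83523027]
```

```bash
python3 - <<'E'
from h import *
s=read_camera("side")
crop(s,230,215,60,75,8,"s3z.png")
im=cv2.imread("pics/s2.png"); cv2.imwrite("pics/s2z.png",cv2.resize(im[130:400,60:360],None,fx=2,fy=2))
E
```

```text
(no output)
```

View pics/s3z.png

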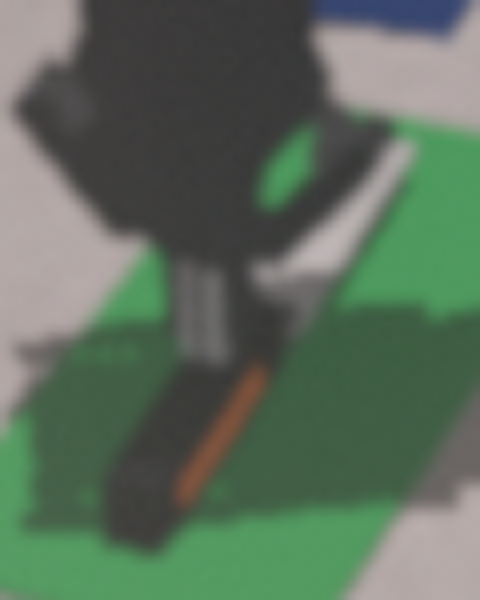

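View pics/s2z.png

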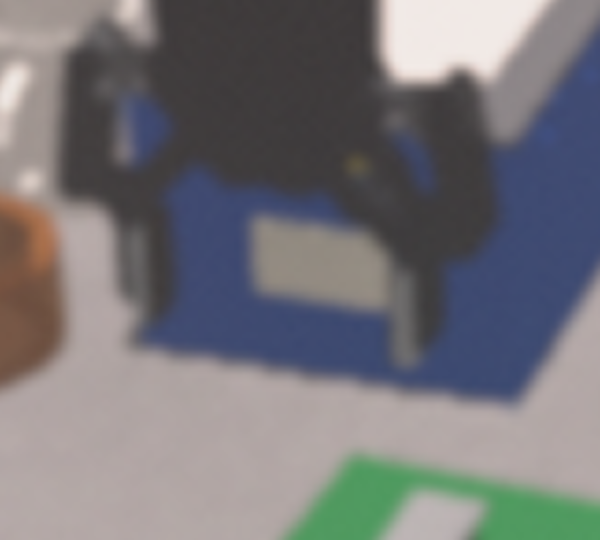

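```bash
python3 - <<'E'
from h import *
s=read_camera("side")
for p in [(.5507,.2666,.0093),(.5507,.2666,.022),(.5507,.2666,.033)]: print(p,(proj(s,p)[0]-[230,215])*8)
for x in (-.055,.015,.055):
  for z in (.032,.004):
    P=np.r_[OP+x*np.array([np.cos(OY),np.sin(OY)]),z]
    print(x,z,(proj(s,P)[0]-[230,215])*8)
E
```

```text
(0.5507, 0.2666, 0.0093) [210.46537018 403.19727263]
(0.5507, 0.2666, 0.022) [208.77576791 372.07478129]
(0.5507, 0.2666, 0.033) [207.29984554 344.88827573]
-0.055 0.032 [131.46355315 474.47765205]
-0.055 0.004 [136.15355058 544.95731079]
0.015 0.032 [211.53084898 348.77651168]
0.015 0.004 [215.22342114 417.5328847 ]
0.055 0.032 [254.28805218 281.65011327]
0.055 0.004 [257.476817   349.43975796]
```

The shut pads look to be above the handle top: the tips are at zoom px (205,365), where a 9 mm TCP height would put them near y=403. So the reported TCP height seems about 24 mm too low. I'll probe gently to confirm.

Request:
arm_command(
  steps=[
    [[0,0,0],[0,0,0.002],-1],
    [[0,0,0],[0,0,0.004],-1],
    [[0,0,0],[0,0,0.004],-1],
  ],
)

```text
time: 5.18
eef_pos: [0.5508, 0.2666, 0.0057]
tcp_rot: [0.758, 0.653, 0.001, 0.001]
contact_force: [-0.4, 1.0, 3.9]
opening: -0.001
```

```bash
python3 - <<'E'
from h import *
st=show()
s=read_camera("side")
crop(s,230,215,60,75,8,"s4z.png")
E
```

```text
t 5.17 p [0.5508 0.2666 0.0057] zyx [[0.148, 0.989, 0.003], [0.989, -0.148, 0.001], [0.001, 0.003, -1.0]] F [-0.4  1.   3.9] M [-0.05  0.21 -0.  ] op -0.001 q [ 0.29  0.38  1.85 -0.    0.9   0.43]
```

View pics/s4z.png

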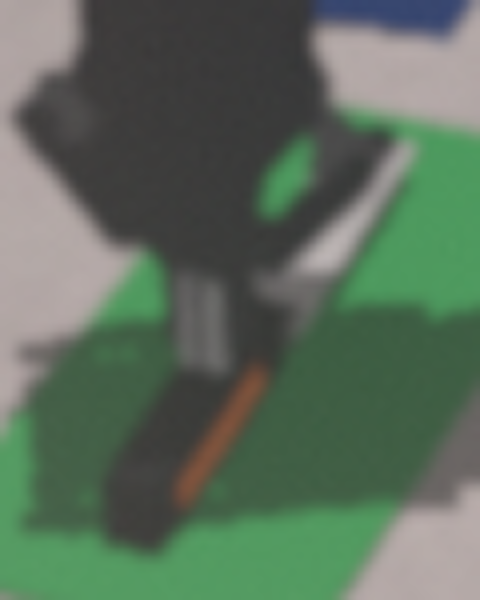

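Request:
arm_command(
  steps=[
    [[0,0,0],[0,0,0.0015],-1],
    [[0,0,0],[0,0,0.0015],-1],
  ],
)

```text
time: 5.48
eef_pos: [0.5509, 0.2666, 0.0057]
tcp_rot: [0.758, 0.653, 0.001, 0.001]
contact_force: [-4.6, -2.0, 8.2]
opening: -0.001
```

```bash
python3 - <<'E'
from h import *
st=show()
E
```

```text
t 5.47 p [0.5509 0.2666 0.0057] zyx [[0.148, 0.989, 0.002], [0.989, -0.148, 0.0], [0.0, 0.002, -1.0]] F [-4.6 -2.   8.2] M [-0.24  0.69 -0.03] op -0.001 q [ 0.29  0.38  1.85 -0.    0.9   0.43]
```

Contact confirmed: reported z 0.0057 matches the handle top at 0.032, so the true tip height is about the reported value plus 26 mm. I'll raise, open, and go down farther.

Request:
arm_command(
  steps=[
    [[0,0,0],[0,0,-0.015],-1],
    [[0,0,0],[0,0,-0.025],0],
    [[0,0,0],[0,0,-0.025],1],
    [[0,0,0],[0,0,-0.025],1],
    [[0,0,0],[0,0,-0.025],1],
    [[0,0,0],[0,0,-0.025],1],
    [[0,0,0],[0,0,-0.025],1],
  ],
)

```text
time: 6.35
eef_pos: [0.5507, 0.2665, 0.0304]
tcp_rot: [0.758, 0.653, 0.001, 0.001]
contact_force: [0.5, -0.2, 1.2]
opening: 1.003
```

```bash
python3 - <<'E'
from h import *
st=show(); print(rel(st,(.549,.267,-.015),toolrot(OY)))
s=read_camera("side")
crop(s,220,205,70,85,7,"s5z.png")
E
```

```text
t 6.35 p [0.5507 0.2665 0.0304] zyx [[0.148, 0.989, 0.002], [0.989, -0.148, -0.0], [0.0, 0.002, -1.0]] F [ 0.5 -0.2  1.2] M [-0.01  0.01  0.07] op 1.003 q [ 0.29  0.35  1.85 -0.    0.95  0.43]
([0.002, -0.0, -0.001], [0.0002, -0.0018, 0.0454])
```

View pics/s5z.png

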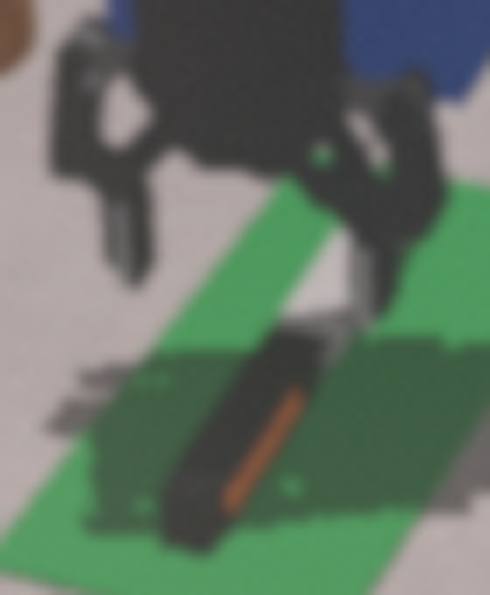

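Request:
arm_command(
  steps=[
    [[0,0,0],[0,-0.0015,0.02],1],
    [[0,0,0],[0,-0.0015,0.035],1],
    [[0,0,0],[0,-0.0015,0.045],1],
    [[0,0,0],[0,-0.0015,0.045],0.4],
    [[0,0,0],[0,-0.0015,0.045],-0.2],
    [[0,0,0],[0,-0.0015,0.045],-0.6],
    [[0,0,0],[0,-0.0015,0.045],-1],
    [[0,0,0],[0,-0.0015,0.045],-1],
    [[0,0,0],[0,-0.0015,0.045],-1],
    [[0,0,0],[0,-0.0015,0.045],-1],
  ],
  force=110,
)

```text
time: 7.65
eef_pos: [0.5505, 0.2671, -0.0133]
tcp_rot: [0.758, 0.653, 0.002, 0.001]
contact_force: [-0.3, 0.5, 5.4]
opening: 0.226
```

```bash
python3 - <<'E'
from h import *
st=show()
s=read_camera("side")
crop(s,220,205,70,85,7,"s6z.png")
E
```

```text
t 7.65 p [ 0.5505  0.2671 -0.0133] zyx [[0.148, 0.989, 0.004], [0.989, -0.148, 0.001], [0.001, 0.004, -1.0]] F [-0.3  0.5  5.4] M [0.04 0.04 0.04] op 0.226 q [ 0.29  0.41  1.86 -0.    0.87  0.44]
```

View pics/s6z.png

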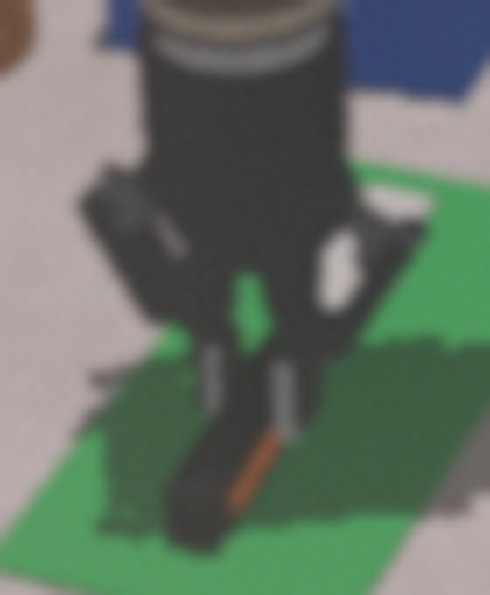

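Gripped (opening 0.226 ≈ 19 mm, with the pads on both sides of the handle). Lifting, and then I'll check a tilt in free air to learn the tool geometry.

Request:
arm_command(
  steps=[
    [[0,0,0],[0,0,-0.02],-1],
    [[0,0,0],[0,0,-0.06],-1],
    [[0,0,0],[0,0,-0.11],-1],
    [[0,0,0],[0,0,-0.16],-1],
    [[0,0,0],[0,0,-0.2],-1],
    [[0,0,0],[0,0,-0.2],-1],
    [[0,0,0],[0,0,-0.2],-1],
  ],
)

```text
time: 8.57
eef_pos: [0.5485, 0.2667, 0.1855]
tcp_rot: [0.758, 0.653, 0.001, 0.001]
contact_force: [-0.7, -0.1, -1.8]
opening: 0.229
```

```bash
python3 - <<'E'
from h import *
import pickle
st=show()
t=read_camera("top");s=read_camera("side"); pickle.dump((st,t,s),open("c7.pkl","wb"))
crop(s,200,130,110,120,5,"s7.png");crop(t,170,150,150,100,5,"t7.png")
E
```

```text
t 8.57 p [0.5485 0.2667 0.1855] zyx [[0.148, 0.989, 0.002], [0.989, -0.148, 0.0], [0.0, 0.002, -1.0]] F [-0.7 -0.1 -1.8] M [ 0.03 -0.07  0.02] op 0.229 q [ 0.29  0.16  1.76 -0.    1.22  0.44]
```

View pics/s7.png

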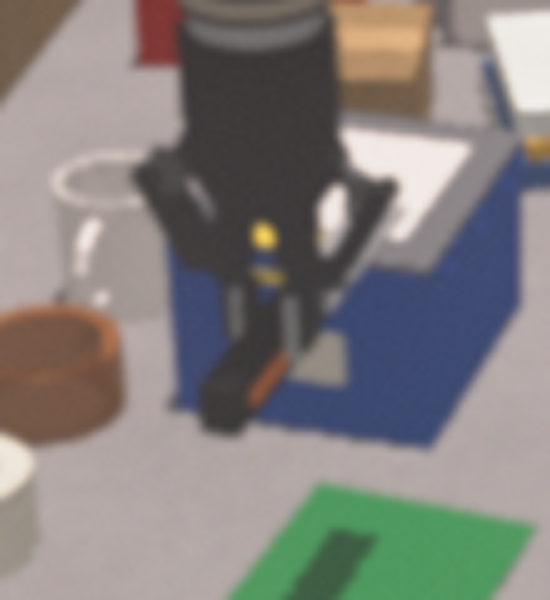

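View pics/t7.png

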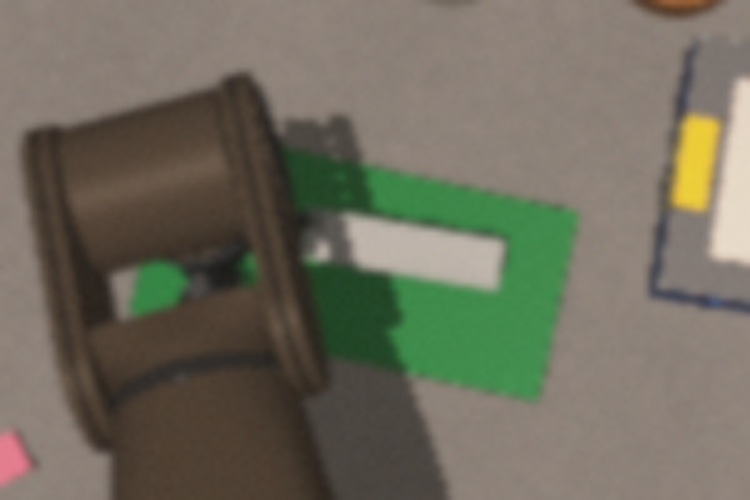

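```bash
cat >> h.py <<'E'
# opener tip & points in (reported) tool frame; opener axes: x->-tool x, y->tool y, z->-tool z
OFF=np.array([-.001,0,-.0173])  # opener point at x=GX, underside, rel TCP
GX=.015
def op2world(st,P,off=None):
    off=OFF if off is None else off
    P=np.atleast_2d(P); L=np.c_[-(P[:,0]-GX),P[:,1],-P[:,2]]+off
    return R.from_quat(st["tcp_rot"]).apply(L)+st["eef_pos"]
E
python3 - <<'E'
from h import *
import pickle
st,t,s=pickle.load(open("c7.pkl","rb"))
OT=[(.175,.015,.0155),(.175,-.015,.0155)]
W=op2world(st,OT); print(W, (proj(t,W)-[170,150])*5)
W=op2world(st,[(-.055,.011,.028),(-.055,-.011,.028),(-.055,.011,0),(-.055,-.011,0)]); print((proj(s,W)-[200,130])*5)
E
```

```text
[[0.53939673 0.1052395  0.21823876]
 [0.50972737 0.10968085 0.21817943]] [[504.81492428 240.00808647]
 [496.60198637 288.81977536]]
[[190.32745606 375.11089516]
 [233.96605958 381.99991994]
 [193.83498327 426.38941153]
 [236.99986115 433.47255909]]
```

Top view: the tip corners are at crop (507,240) and (500,290), within 1 px of the prediction. Now a free-air tilt to see how the tool turns about the reported TCP.

Request:
arm_command(
  steps=[
    [[0,-0.15,0],[0,0,0],-1],
    [[0,-0.3,0],[0,0,0],-1],
    [[0,-0.45,0],[0,0,0],-1],
    [[0,-0.5,0],[0,0,0],-1],
    [[0,-0.5,0],[0,0,0],-1],
    [[0,-0.5,0],[0,0,0],-1],
  ],
)

```text
time: 9.43
eef_pos: [0.548, 0.2658, 0.184]
tcp_rot: [0.734, 0.632, -0.188, 0.161]
contact_force: [-0.2, 0.0, -1.6]
opening: 0.229
```

```bash
python3 - <<'E'
from h import *
import pickle
st=show()
t=read_camera("top");s=read_camera("side"); pickle.dump((st,t,s),open("c8.pkl","wb"))
crop(s,200,130,110,120,5,"s8.png");crop(t,170,150,150,100,5,"t8.png")
OT=[(.175,.015,.0155),(.175,-.015,.0155)]; HB=[(-.055,.011,.028),(-.055,-.011,.028),(-.055,.011,0),(-.055,-.011,0)]
for o,dz in ((OFF,0),(OFF+[0,0,.026],.026)):
    print("top",((proj(t,op2world(st,OT,o)+[0,0,dz])-[170,150])*5).round().tolist(),"side",((proj(s,op2world(st,HB,o)+[0,0,dz])-[200,130])*5).round().tolist(), op2world(st,OT,o)+[0,0,dz])
E
```

```text
t 9.43 p [0.548  0.2658 0.184 ] zyx [[0.13, 0.989, -0.072], [0.868, -0.149, -0.474], [-0.479, -0.0, -0.878]] F [-0.2  0.  -1.6] M [ 0.34 -0.09  0.08] op 0.229 q [ 0.46  0.37  1.58 -0.4   1.51  0.7 ]
top [[442.0, 222.0], [433.0, 273.0]] side [[186.0, 462.0], [229.0, 469.0], [200.0, 491.0], [242.0, 498.0]] [[0.54417455 0.13938988 0.2899223 ]
 [0.51450909 0.14385761 0.28993603]]
top [[463.0, 225.0], [454.0, 277.0]] side [[196.0, 443.0], [239.0, 450.0], [209.0, 472.0], [252.0, 479.0]] [[0.54230814 0.12706717 0.29310416]
 [0.51264268 0.1315349  0.2931179 ]]
```

View pics/s8.png

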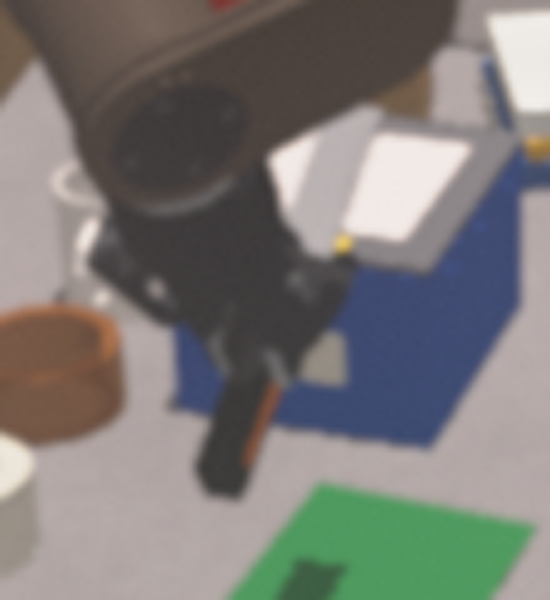

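View pics/t8.png

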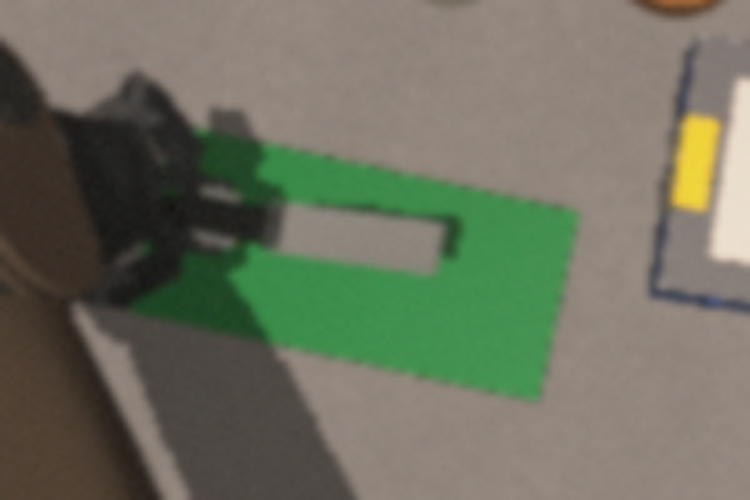

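The tip is at crop (445,220)/(438,273), which matches the model with the offset along the tool axis. Next, planning the pre-insert pose.

```bash
cat >> h.py <<'E'
CRX=np.array([np.cos(CY),np.sin(CY),0])
CRYv=np.array([-np.sin(CY),np.cos(CY),0])
def tcp_for(cx,z,phi,cy=0,off=None,tip=(.175,0,.014)):
    """TCP pose so that tip mid is at crate (cx,cy,z) world z"""
    off=OFF if off is None else off
    rot=toolrot(CY,phi); P=np.array(tip); L=np.array([-(P[0]-GX),P[1],-P[2]])+off
    W=np.r_[CR,0]+cx*CRX+cy*CRYv+[0,0,z]
    return W-rot.apply(L),rot
def tipcrate(st):
    w=op2world(st,(.175,0,.014))[0]; d=w-np.r_[CR,0]
    x=R.from_quat(st["tcp_rot"]).apply([-1,0,0])
    return "tip crate x %.4f y %.4f z %.4f phi %.3f yawerr %.3f"%(d@CRX,d@CRYv,w[2],np.arcsin(x[2]),np.arctan2(x@CRYv,x@CRX))
E
python3 - <<'E'
from h import *
st=show(); print(tipcrate(st))
for a in [(-.16,.20,0),(-.15,.1155,0)]: print(rel(st,*tcp_for(*a)))
E
```

```text
t 9.53 p [0.5482 0.2657 0.1847] zyx [[0.131, 0.989, -0.071], [0.868, -0.149, -0.474], [-0.479, 0.001, -0.878]] F [-0.3 -0.9 -1.5] M [ 0.32 -0.06 -0.04] op 0.227 q [ 0.46  0.37  1.57 -0.4   1.51  0.7 ]
tip crate x -0.2322 y -0.0879 z 0.2892 phi 0.500 yawerr -0.017
([-0.004, 0.5, -0.017], [-0.024, 0.0863, 0.0313])
([-0.004, 0.5, -0.017], [0.0077, 0.0864, 0.1103])
```

Request:
arm_command(
  steps=[
    [[0,0.17,0],[-0.008,0.03,0.01],-1],
    [[0,0.34,-0.01],[-0.016,0.06,0.02],-1],
    [[-0.004,0.5,-0.017],[-0.024,0.0863,0.0313],-1],
    [[-0.004,0.5,-0.017],[-0.01,0.0863,0.066],-1],
    [[-0.004,0.5,-0.017],[0.0077,0.0864,0.1103],-1],
    [[-0.004,0.5,-0.017],[0.0077,0.0864,0.1103],-1],
    [[-0.004,0.5,-0.017],[0.0077,0.0864,0.1103],-1],
  ],
)

```text
time: 10.4
eef_pos: [0.628, 0.2074, 0.0864]
tcp_rot: [0.752, 0.659, 0.002, 0.001]
contact_force: [0.4, 0.8, -0.9]
opening: 0.23
```

```bash
python3 - <<'E'
from h import *
import pickle
st=show(); print(tipcrate(st))
t=read_camera("top");s=read_camera("side"); pickle.dump((st,t,s),open("c9.pkl","wb"))
crop(s,210,130,110,110,5,"s9.png");crop(t,230,150,150,90,5,"t9.png")
OT=[(.175,.015,.0155),(.175,-.015,.0155)]
print(((proj(t,op2world(st,OT))-[230,150])*5).round().tolist())
for a in [(-.11,.1155,0),(-.05,.1155,0)]: print(rel(st,*tcp_for(*a)))
E
```

```text
t 10.4 p [0.628  0.2074 0.0864] zyx [[0.132, 0.991, 0.003], [0.991, -0.132, 0.001], [0.001, 0.003, -1.0]] F [ 0.4  0.8 -0.9] M [ 0.02 -0.08 -0.01] op 0.23 q [0.17 0.37 1.7  0.   1.07 0.3 ]
tip crate x -0.1502 y 0.0011 z 0.1175 phi -0.001 yawerr 0.000
[[301.0, 128.0], [294.0, 173.0]]
([0.003, -0.001, 0.0], [-0.0403, -0.0012, 0.0021])
([0.003, -0.001, 0.0], [-0.1003, -0.0012, 0.0021])
```

View pics/s9.png

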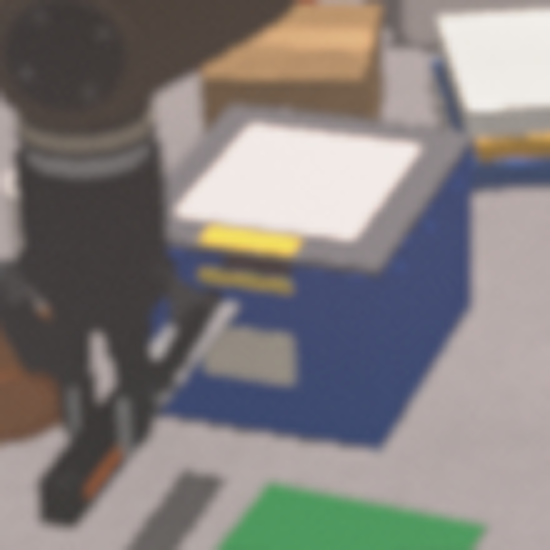

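View pics/t9.png

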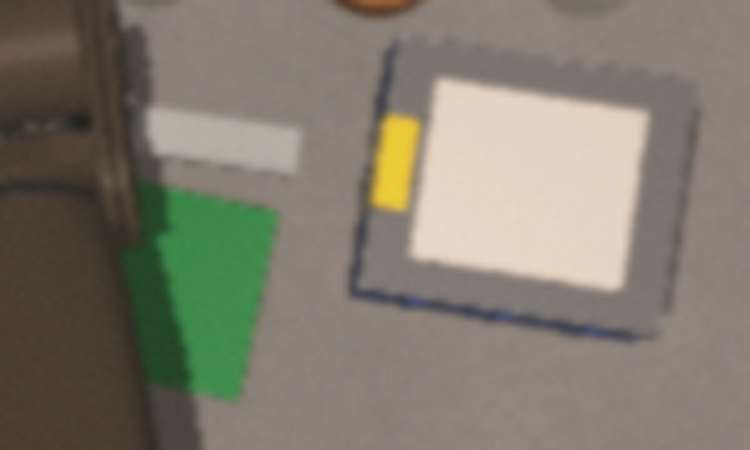

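```bash
python3 - <<'E'
from h import *
import pickle
st,t,s=pickle.load(open("c9.pkl","rb"))
OT=[(.175,.015,.0155),(.175,-.015,.0155),(.175,-.015,.0125)]
print("tip side",((proj(s,op2world(st,OT))-[210,130])*5).round().tolist())
N=lambda y,z:np.r_[CR,z]-.1*CRX+y*CRYv
print("notch corners",((proj(s,[N(.03,.11),N(-.03,.11),N(.03,.121),N(-.03,.121)])-[210,130])*5).round().tolist())
print("label",atz(t,260,137,.055),"tape",atz(t,306,138,.048))
crop(s,245,168,40,40,12,"s9z.png")
print(((proj(s,[N(.03,.11),N(-.03,.11),N(.03,.121),N(-.03,.121)])-[245,168])*12).round().tolist(),((proj(s,op2world(st,OT))-[245,168])*12).round().tolist())
E
```

```text
tip side [[188.0, 291.0], [236.0, 298.0], [236.0, 303.0]]
notch corners [[197.0, 264.0], [291.0, 276.0], [196.0, 248.0], [290.0, 260.0]]
label [0.76314181 0.15130256 0.055     ] tape [ 0.76399348 -0.00913328  0.048     ]
[[54.0, 178.0], [278.0, 207.0], [51.0, 139.0], [276.0, 168.0]] [[32.0, 243.0], [146.0, 259.0], [147.0, 270.0]]
```

View pics/s9z.png

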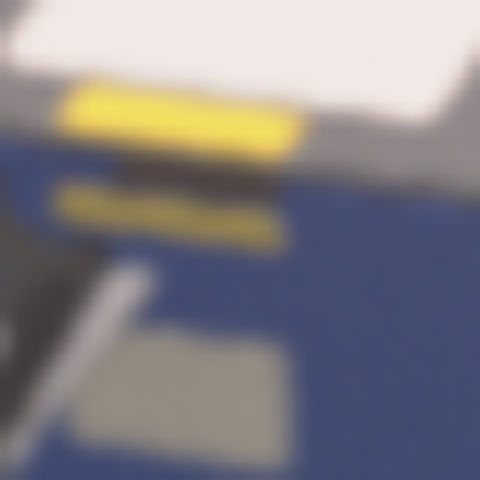

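Side zoom: the notch mouth is a dark gap at (120–278, 155–200) and the tip's right corner is at (157,265), both within about 1 px of the model. The rolls are at x≈0.76, clear of the gripper. Inserting.

Request:
arm_command(
  steps=[
    [[0.003,0,0],[-0.015,-0.001,0.002],-1],
    [[0.003,0,0],[-0.03,-0.001,0.002],-1],
    [[0.003,0,0],[-0.04,-0.001,0.002],-1],
    [[0.003,0,0],[-0.05,-0.001,0.002],-1],
    [[0.003,0,0],[-0.06,-0.001,0.002],-1],
    [[0.003,0,0],[-0.07,-0.001,0.002],-1],
    [[0.003,0,0],[-0.07,-0.001,0.002],-1],
  ],
)

```text
time: 11.38
eef_pos: [0.6187, 0.1379, 0.0855]
tcp_rot: [0.753, 0.658, 0.002, 0.0]
contact_force: [-0.0, -0.1, -0.6]
opening: 0.229
```

```bash
python3 - <<'E'
from h import *
st=show(); print(tipcrate(st))
t=read_camera("top");s=read_camera("side")
crop(s,245,158,50,50,11,"s10.png");crop(t,230,150,150,90,5,"t10.png")
print(rel(st,*tcp_for(-.05,.1155,0)))
E
```

```text
t 11.38 p [0.6187 0.1379 0.0855] zyx [[0.133, 0.991, 0.003], [0.991, -0.133, 0.002], [0.002, 0.002, -1.0]] F [-0.  -0.1 -0.6] M [ 0.03  0.05 -0.03] op 0.229 q [0.06 0.31 1.77 0.   1.05 0.19]
tip crate x -0.0801 y 0.0010 z 0.1164 phi -0.002 yawerr -0.000
([0.002, -0.002, -0.0], [-0.0302, -0.0011, 0.0012])
```

View pics/s10.png

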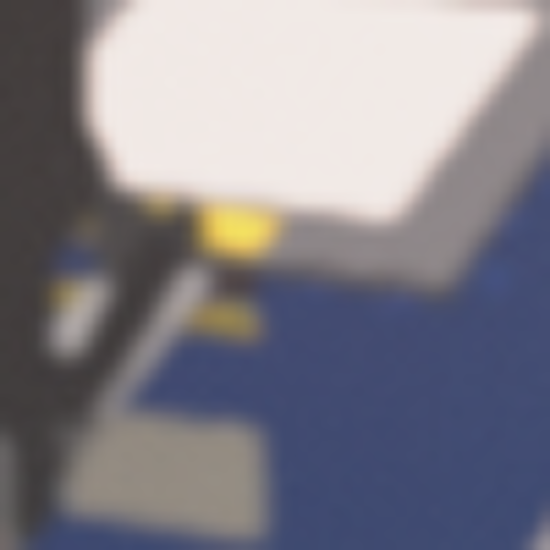

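View pics/t10.png

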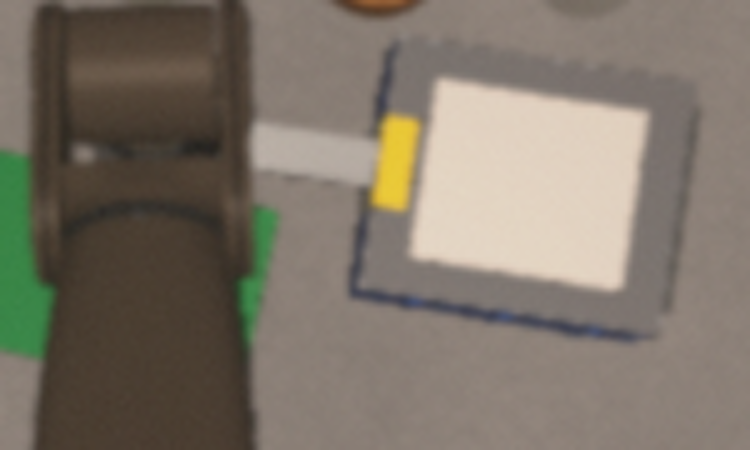

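Request:
arm_command(
  steps=[
    [[0.002,0,0],[-0.01,-0.001,0.001],-1],
    [[0.002,0,0],[-0.02,-0.001,0.001],-1],
    [[0.002,0,0],[-0.03,-0.001,0.001],-1],
    [[0.002,0,0],[-0.03,-0.001,0.001],-1],
  ],
)

```text
time: 11.98
eef_pos: [0.6138, 0.1081, 0.0845]
tcp_rot: [0.753, 0.658, 0.001, -0.001]
contact_force: [0.2, -0.0, -0.9]
opening: 0.231
```

```bash
python3 - <<'E'
from h import *
st=show(); print(tipcrate(st))
d=.05
for f in (.05,.1,.15,.2,.25,.3,.35,.4,.45,.5):
    print(f,rel(st,*tcp_for(-.1+d*np.cos(f)-.0015*np.sin(f),.1105+d*np.sin(f)+.0015*np.cos(f),f)))
E
```

```text
t 11.97 p [0.6138 0.1081 0.0845] zyx [[0.133, 0.991, 0.001], [0.991, -0.133, 0.002], [0.002, 0.001, -1.0]] F [ 0.2 -0.  -0.9] M [0.02 0.05 0.01] op 0.231 q [0.01 0.3  1.8  0.   1.05 0.14]
tip crate x -0.0499 y 0.0001 z 0.1154 phi -0.002 yawerr -0.001
0.05 ([0.001, -0.052, -0.001], [-0.0016, -0.0002, 0.0093])
0.1 ([0.001, -0.102, -0.001], [-0.0035, -0.0002, 0.0147])
0.15 ([0.001, -0.152, -0.001], [-0.0057, -0.0002, 0.02])
0.2 ([0.001, -0.202, -0.001], [-0.0082, -0.0002, 0.0252])
0.25 ([0.0, -0.252, -0.001], [-0.0109, -0.0002, 0.0303])
0.3 ([0.0, -0.302, -0.001], [-0.0138, -0.0002, 0.0352])
0.35 ([0.0, -0.352, -0.001], [-0.017, -0.0002, 0.04])
0.4 ([0.0, -0.402, -0.001], [-0.0205, -0.0002, 0.0446])
0.45 ([0.0, -0.452, -0.001], [-0.0241, -0.0002, 0.049])
0.5 ([0.0, -0.502, -0.001], [-0.028, -0.0002, 0.0533])
```

Levering about the sill edge, first half.

Request:
arm_command(
  steps=[
    [[0,-0.05,0],[-0.0016,0,0.009],-1],
    [[0,-0.1,0],[-0.0035,0,0.0147],-1],
    [[0,-0.15,0],[-0.0057,0,0.02],-1],
    [[0,-0.2,0],[-0.0082,0,0.0252],-1],
    [[0,-0.25,0],[-0.011,0,0.0303],-1],
    [[0,-0.25,0],[-0.011,0,0.0303],-1],
  ],
)

```text
time: 12.72
eef_pos: [0.6123, 0.0979, 0.0537]
tcp_rot: [0.747, 0.654, -0.093, 0.081]
contact_force: [0.8, 0.5, -2.1]
opening: 0.228
```

```bash
python3 - <<'E'
from h import *
st=show(); print(tipcrate(st))
t=read_camera("top");s=read_camera("side")
crop(s,225,128,110,110,5,"s11.png");crop(t,230,150,150,90,5,"t11.png")
d=.05
for f in (.3,.35,.4,.45,.5,.55):
    print(f,rel(st,*tcp_for(-.1+d*np.cos(f)-.0015*np.sin(f),.1105+d*np.sin(f)+.0015*np.cos(f),f)))
E
```

```text
t 12.72 p [0.6123 0.0979 0.0537] zyx [[0.128, 0.991, -0.032], [0.961, -0.132, -0.242], [-0.245, 0.0, -0.97]] F [ 0.8  0.5 -2.1] M [ 0.33 -0.03 -0.  ] op 0.228 q [ 0.1   0.38  1.76 -0.27  1.07  0.38]
tip crate x -0.0522 y 0.0001 z 0.1235 phi 0.247 yawerr 0.000
0.3 ([0.0, -0.053, 0.0], [-0.0022, -0.0001, 0.0052])
0.35 ([0.0, -0.103, 0.0], [-0.0041, -0.0001, 0.0106])
0.4 ([0.0, -0.153, 0.0], [-0.0063, -0.0001, 0.0159])
0.45 ([0.0, -0.203, 0.0], [-0.0088, -0.0001, 0.0211])
0.5 ([0.0, -0.253, 0.0], [-0.0115, -0.0001, 0.0262])
0.55 ([0.0, -0.303, 0.0], [-0.0144, -0.0001, 0.0311])
```

View pics/s11.png

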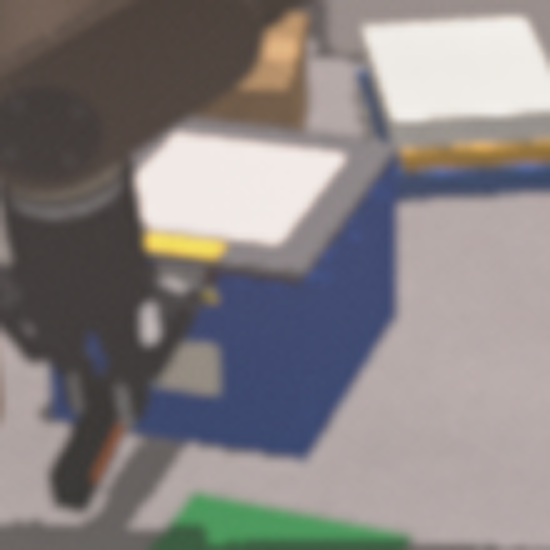

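View pics/t11.png

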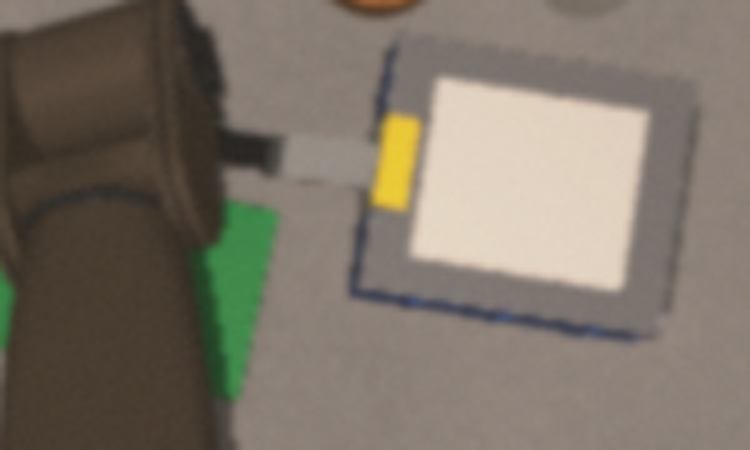

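Request:
arm_command(
  steps=[
    [[0,-0.053,0],[-0.0022,0,0.0052],-1],
    [[0,-0.103,0],[-0.0041,0,0.0106],-1],
    [[0,-0.153,0],[-0.0063,0,0.0159],-1],
    [[0,-0.203,0],[-0.0088,0,0.0211],-1],
    [[0,-0.203,0],[-0.0088,0,0.0211],-1],
  ],
)

```text
time: 13.45
eef_pos: [0.6105, 0.0847, 0.0352]
tcp_rot: [0.734, 0.642, -0.167, 0.146]
contact_force: [0.7, 1.5, -2.4]
opening: 0.233
```

```bash
python3 - <<'E'
from h import *
st=show(); print(tipcrate(st))
t=read_camera("top");s=read_camera("side")
crop(s,225,128,110,110,5,"s12.png");crop(t,230,150,150,90,5,"t12.png")
Hb=op2world(st,[(-.055,0,0)]);print(Hb)
E
```

```text
t 13.45 p [0.6105 0.0847 0.0352] zyx [[0.12, 0.991, -0.058], [0.894, -0.133, -0.428], [-0.432, 0.0, -0.902]] F [ 0.7  1.5 -2.4] M [ 0.74 -0.15  0.04] op 0.233 q [ 0.16  0.47  1.73 -0.48  1.13  0.54]
tip crate x -0.0557 y -0.0001 z 0.1330 phi 0.447 yawerr -0.001
[[0.6197738  0.15379885 0.02095909]]
```

View pics/s12.png

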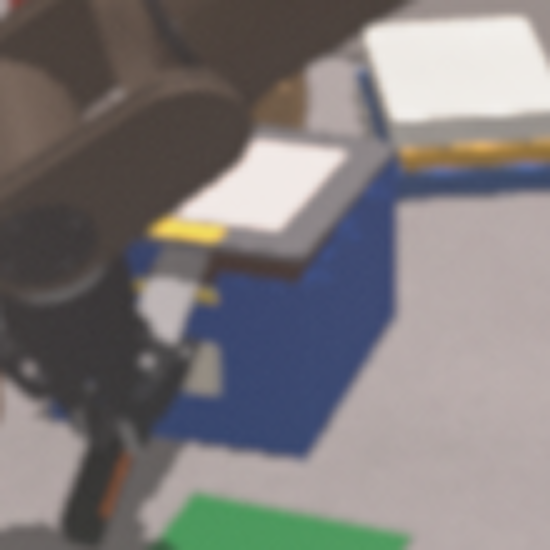

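View pics/t12.png

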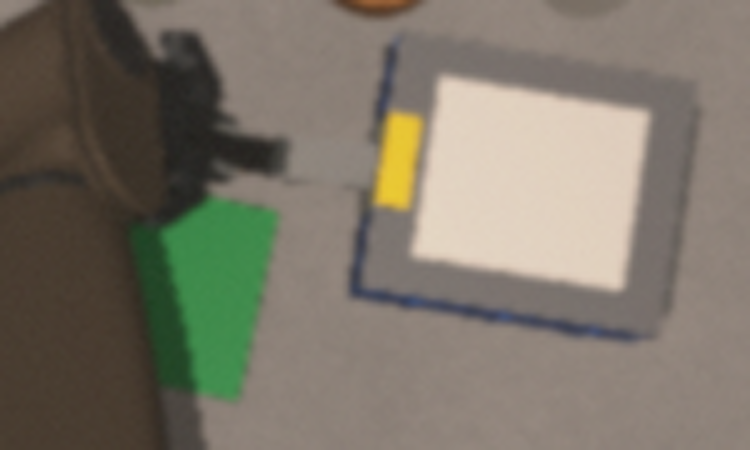

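The lid's front edge has lifted: side crop shows a dark gap under the edge at (215–300, 265), and the top view shows the patch shifted. Next, computing the arc to swing it back.

```bash
cat >> h.py <<'E'
def lidtip(th,phi,r=.15):
    c=np.array([.1,.124])+r*np.array([-np.cos(th),np.sin(th)])+.003*np.array([-np.sin(th),-np.cos(th)])+.0015*np.array([np.sin(phi),-np.cos(phi)])
    return c
def phis(th): return float(np.interp(th,[.08,.5,1.2,1.8],[.447,.35,.2,.1]))
def arc(st,ths,r=.15):
    for th in ths:
        f=phis(th); c=lidtip(th,f,r); a,b=rel(st,*tcp_for(c[0],c[1],f)); print("th %.2f"%th,a,b)
E
python3 - <<'E'
from h import *
st=show(); arc(st,[.1,.2,.3,.4,.5,.6,.7],.153)
E
```

```text
t 13.55 p [0.6107 0.0849 0.0357] zyx [[0.122, 0.991, -0.057], [0.894, -0.134, -0.427], [-0.431, 0.001, -0.902]] F [ 0.5  2.5 -3.2] M [ 0.97 -0.14  0.1 ] op 0.231 q [ 0.16  0.46  1.73 -0.47  1.13  0.54]
th 0.10 [0.0, 0.003, -0.002] [-0.0041, -0.0003, -0.0003]
th 0.20 [0.0, 0.026, -0.002] [-0.0118, -0.0002, -0.0168]
th 0.30 [0.0, 0.049, -0.002] [-0.0207, -0.0002, -0.0325]
th 0.40 [0.0, 0.072, -0.002] [-0.0309, -0.0002, -0.0472]
th 0.50 [0.0, 0.096, -0.002] [-0.0422, -0.0002, -0.0608]
th 0.60 [0.0, 0.117, -0.002] [-0.0545, -0.0001, -0.0728]
th 0.70 [0.0, 0.138, -0.002] [-0.0677, -0.0001, -0.0836]
```

Request:
arm_command(
  steps=[
    [[0,0.003,0],[-0.004,0,-0.001],-1],
    [[0,0.015,0],[-0.008,0,-0.0085],-1],
    [[0,0.026,0],[-0.012,0,-0.017],-1],
    [[0,0.037,0],[-0.016,0,-0.0245],-1],
    [[0,0.049,0],[-0.0205,0,-0.0325],-1],
    [[0,0.06,0],[-0.026,0,-0.04],-1],
    [[0,0.072,0],[-0.031,0,-0.047],-1],
    [[0,0.096,0],[-0.042,0,-0.061],-1],
    [[0,0.096,0],[-0.042,0,-0.061],-1],
  ],
)

```text
time: 14.68
eef_pos: [0.6104, 0.0722, 0.1118]
tcp_rot: [0.742, 0.647, -0.13, 0.116]
contact_force: [-1.3, 0.9, -2.7]
opening: 0.233
```

```bash
python3 - <<'E'
from h import *
st=show(); print(tipcrate(st))
t=read_camera("top");s=read_camera("side")
crop(s,225,100,110,120,5,"s13.png");crop(t,230,140,150,100,5,"t13.png")
arc(st,[.5,.6,.7,.8,.9,1.0,1.1],.153)
E
```

```text
t 14.68 p [0.6104 0.0722 0.1118] zyx [[0.129, 0.991, -0.042], [0.93, -0.135, -0.341], [-0.343, 0.005, -0.939]] F [-1.3  0.9 -2.7] M [ 0.6  -0.06 -0.1 ] op 0.233 q [ 0.1   0.32  1.74 -0.37  1.18  0.4 ]
tip crate x -0.0345 y 0.0008 z 0.1964 phi 0.350 yawerr -0.004
th 0.50 [0.004, 0.0, -0.004] [0.0018, -0.0016, 0.0026]
th 0.60 [0.004, 0.022, -0.004] [-0.0094, -0.0015, -0.0106]
th 0.70 [0.004, 0.043, -0.004] [-0.0215, -0.0014, -0.0225]
th 0.80 [0.004, 0.064, -0.004] [-0.0345, -0.0013, -0.0332]
th 0.90 [0.004, 0.086, -0.004] [-0.0482, -0.0012, -0.0425]
th 1.00 [0.004, 0.107, -0.004] [-0.0625, -0.0012, -0.0504]
th 1.10 [0.004, 0.129, -0.004] [-0.0772, -0.0011, -0.0568]
```

View pics/s13.png

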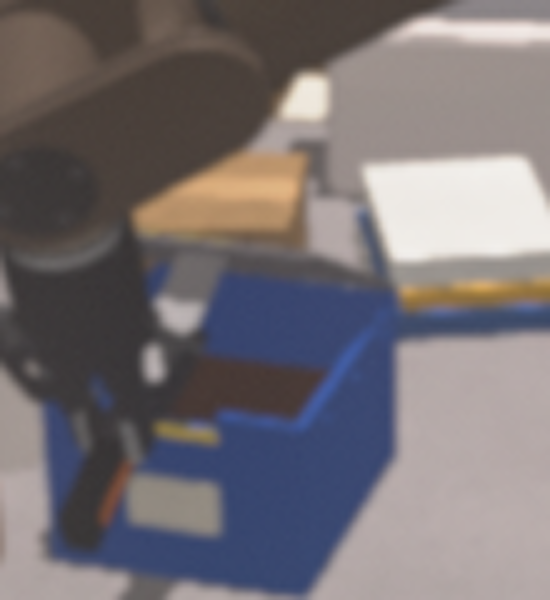

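View pics/t13.png

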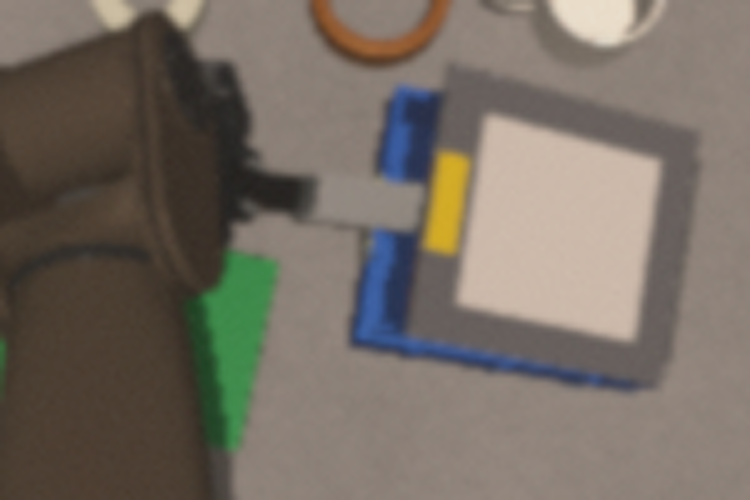

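The lid is up about 30° and rests on the blade; the top view shows the crate interior at crop (400,130). Continuing the arc.

Request:
arm_command(
  steps=[
    [[0.002,0.011,-0.002],[-0.004,-0.001,-0.004],-1],
    [[0.004,0.022,-0.004],[-0.0095,-0.0015,-0.0105],-1],
    [[0.004,0.033,-0.004],[-0.0155,-0.0015,-0.0165],-1],
    [[0.004,0.043,-0.004],[-0.0215,-0.0015,-0.0225],-1],
    [[0.004,0.054,-0.004],[-0.028,-0.0015,-0.028],-1],
    [[0.004,0.064,-0.004],[-0.0345,-0.0013,-0.033],-1],
    [[0.004,0.075,-0.004],[-0.041,-0.0013,-0.038],-1],
    [[0.004,0.086,-0.004],[-0.048,-0.0012,-0.0425],-1],
    [[0.004,0.097,-0.004],[-0.055,-0.0012,-0.0465],-1],
    [[0.004,0.107,-0.004],[-0.0625,-0.0012,-0.0505],-1],
    [[0.004,0.129,-0.004],[-0.077,-0.0011,-0.057],-1],
    [[0.004,0.129,-0.004],[-0.077,-0.0011,-0.057],-1],
  ],
)

```text
time: 16.27
eef_pos: [0.6019, 0.0182, 0.1919]
tcp_rot: [0.747, 0.655, -0.085, 0.074]
contact_force: [-0.7, 0.2, -1.9]
opening: 0.229
```

```bash
python3 - <<'E'
from h import *
st=show(); print(tipcrate(st))
t=read_camera("top");s=read_camera("side")
crop(s,205,60,130,150,4,"s14.png");crop(t,230,130,160,110,4.5,"t14.png")
arc(st,[1.2,1.3,1.4,1.5,1.6,1.7,1.8,1.85],.15)
E
```

```text
t 16.27 p [0.6019 0.0182 0.1919] zyx [[0.128, 0.991, -0.029], [0.966, -0.132, -0.222], [-0.224, 0.0, -0.975]] F [-0.7  0.2 -1.9] M [ 0.17 -0.   -0.04] op 0.229 q [-0.04  0.17  1.75 -0.24  1.25  0.17]
tip crate x 0.0296 y 0.0005 z 0.2584 phi 0.225 yawerr 0.001
th 1.20 [0.0, 0.025, 0.001] [-0.0131, -0.0004, -0.0039]
th 1.30 [0.0, 0.042, 0.001] [-0.0275, -0.0004, -0.0083]
th 1.40 [0.0, 0.059, 0.001] [-0.0421, -0.0004, -0.0113]
th 1.50 [0.0, 0.075, 0.001] [-0.0567, -0.0004, -0.0127]
th 1.60 [0.0, 0.092, 0.001] [-0.0711, -0.0004, -0.0127]
th 1.70 [0.0, 0.109, 0.001] [-0.0852, -0.0005, -0.0112]
th 1.80 [0.0, 0.125, 0.001] [-0.0989, -0.0005, -0.0083]
th 1.85 [0.0, 0.125, 0.001] [-0.1056, -0.0005, -0.005]
```

View pics/s14.png

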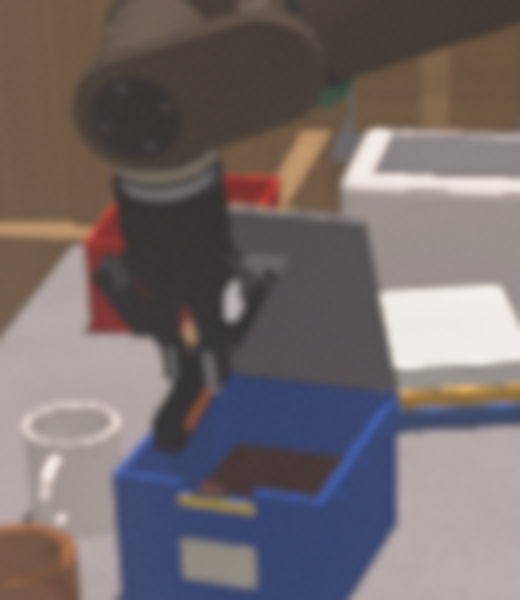

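View pics/t14.png

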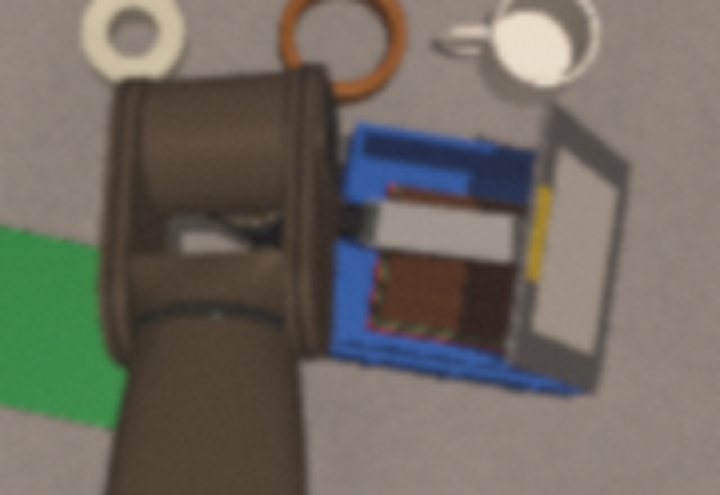

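The lid is near 65° and clear of the wrist. Pushing on past upright, to about 1.82 rad.

Request:
arm_command(
  steps=[
    [[0,0.017,0],[-0.0065,0,-0.002],-1],
    [[0,0.025,0],[-0.013,0,-0.004],-1],
    [[0,0.033,0],[-0.02,0,-0.006],-1],
    [[0,0.042,0],[-0.0275,0,-0.0083],-1],
    [[0,0.05,0],[-0.035,0,-0.01],-1],
    [[0,0.059,0],[-0.042,0,-0.0113],-1],
    [[0,0.075,0],[-0.0565,0,-0.0127],-1],
    [[0,0.092,0],[-0.071,0,-0.0127],-1],
    [[0,0.109,0],[-0.085,0,-0.0112],-1],
    [[0,0.125,0],[-0.099,0,-0.0083],-1],
    [[0,0.125,0],[-0.102,0,-0.0075],-1],
    [[0,0.125,0],[-0.102,0,-0.0075],-1],
  ],
)

```text
time: 17.88
eef_pos: [0.5889, -0.079, 0.2206]
tcp_rot: [0.751, 0.659, -0.039, 0.033]
contact_force: [0.9, -0.1, -2.1]
opening: 0.232
```

```bash
python3 - <<'E'
from h import *
st=show(); print(tipcrate(st))
t=read_camera("top");s=read_camera("side")
crop(s,205,60,130,150,4,"s15.png");crop(t,230,130,160,110,4.5,"t15.png")
E
```

```text
t 17.88 p [ 0.5889 -0.079   0.2206] zyx [[0.13, 0.991, -0.015], [0.986, -0.13, -0.101], [-0.102, -0.001, -0.995]] F [ 0.9 -0.1 -2.1] M [ 0.05  0.04 -0.01] op 0.232 q [-0.26  0.1   1.76 -0.11  1.27 -0.09]
tip crate x 0.1348 y 0.0007 z 0.2682 phi 0.102 yawerr 0.002
```

View pics/s15.png

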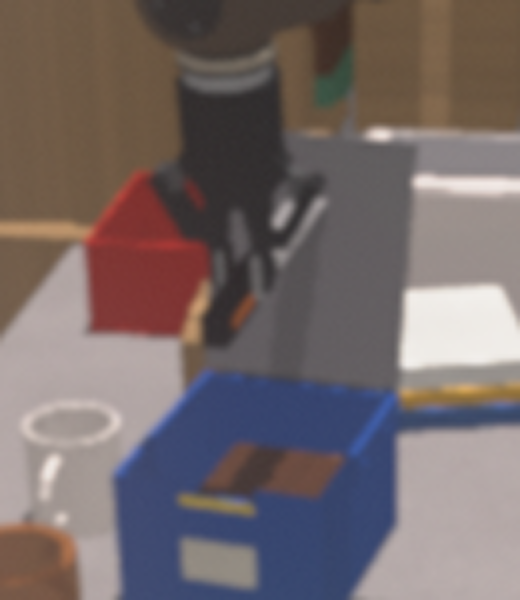

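View pics/t15.png

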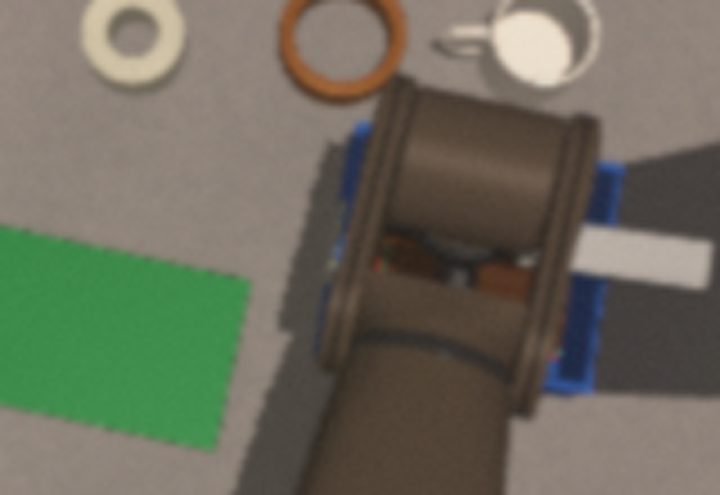

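The lid now leans back past upright, with its underside facing the camera. Withdrawing the opener.

```bash
python3 - <<'E'
from h import *
st=show()
c=tcp_for(-.06,.262,0); print(rel(st,*c)); c=tcp_for(-.14,.262,0); print(rel(st,*c))
E
```

```text
t 17.98 p [ 0.5889 -0.0783  0.2206] zyx [[0.129, 0.992, -0.015], [0.986, -0.13, -0.101], [-0.102, -0.001, -0.995]] F [-0.4 -0.2 -1.4] M [0.14 0.04 0.02] op 0.225 q [-0.26  0.1   1.76 -0.11  1.27 -0.09]
([-0.001, 0.102, 0.003], [0.196, 0.0002, -0.0301])
([-0.001, 0.102, 0.003], [0.2756, 0.0005, -0.0383])
```

Request:
arm_command(
  steps=[
    [[0,0,0],[0.012,0,-0.002],-1],
    [[0,0,0],[0.035,0,-0.005],-1],
    [[0,0.03,0],[0.07,0,-0.01],-1],
    [[0,0.06,0],[0.11,0,-0.017],-1],
    [[0,0.1,0.003],[0.15,0,-0.025],-1],
    [[0,0.102,0.003],[0.2,0,-0.031],-1],
    [[0,0.102,0.003],[0.245,0,-0.036],-1],
    [[0,0.102,0.003],[0.275,0,-0.038],-1],
    [[0,0.102,0.003],[0.275,0,-0.038],-1],
  ],
)

```text
time: 19.1
eef_pos: [0.6245, 0.1999, 0.2302]
tcp_rot: [0.751, 0.66, -0.0, -0.001]
contact_force: [-0.1, -0.5, -2.0]
opening: 0.233
```

```bash
cat > chk.py <<'E'
from h import *
import sys
k=sys.argv[1]
st=show(); print(tipcrate(st))
t=read_camera("top");s=read_camera("side")
crop(s,205,70,130,150,4,f"s{k}.png");crop(t,190,120,200,120,4,f"t{k}.png")
for th in (1.57,1.7,1.83,1.9):
    P=np.array([[.1-.2*np.cos(th),y,.124+.2*np.sin(th)] for y in (.085,-.085)])
    W=np.r_[CR,0]+P[:,:1]*CRX+P[:,1:2]*CRYv+np.c_[P[:,2]*0,P[:,2]*0,P[:,2]]
    print(th,"side",((proj(s,W)-[205,70])*4).round().tolist(),"top",((proj(t,W)-[190,120])*4).round().tolist())
E
python3 chk.py 16
```

```text
t 19.1 p [0.6245 0.1999 0.2302] zyx [[0.128, 0.992, -0.001], [0.992, -0.128, 0.0], [0.0, -0.001, -1.0]] F [-0.1 -0.5 -2. ] M [ 0.03 -0.01 -0.02] op 0.233 q [0.16 0.23 1.6  0.   1.31 0.28]
tip crate x -0.1424 y -0.0006 z 0.2615 phi -0.000 yawerr 0.004
1.57 side [[189.0, 93.0], [395.0, 109.0]] top [[778.0, 140.0], [745.0, 382.0]]
1.7 side [[201.0, 85.0], [404.0, 101.0]] top [[814.0, 146.0], [782.0, 388.0]]
1.83 side [[212.0, 82.0], [413.0, 97.0]] top [[848.0, 153.0], [816.0, 393.0]]
1.9 side [[218.0, 82.0], [417.0, 97.0]] top [[865.0, 157.0], [834.0, 396.0]]
```

View pics/s16.png

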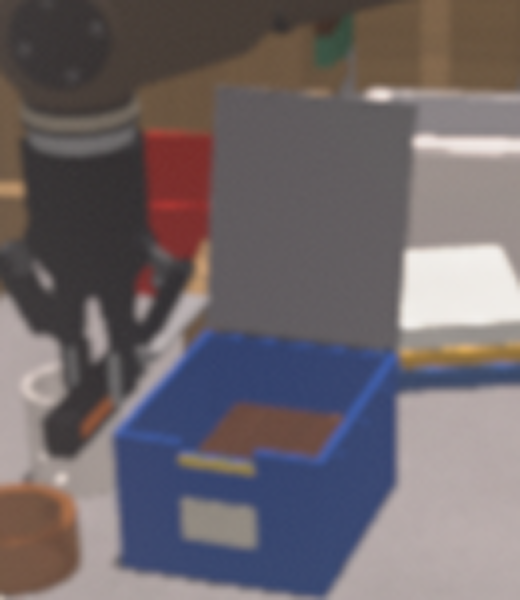

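View pics/t16.png

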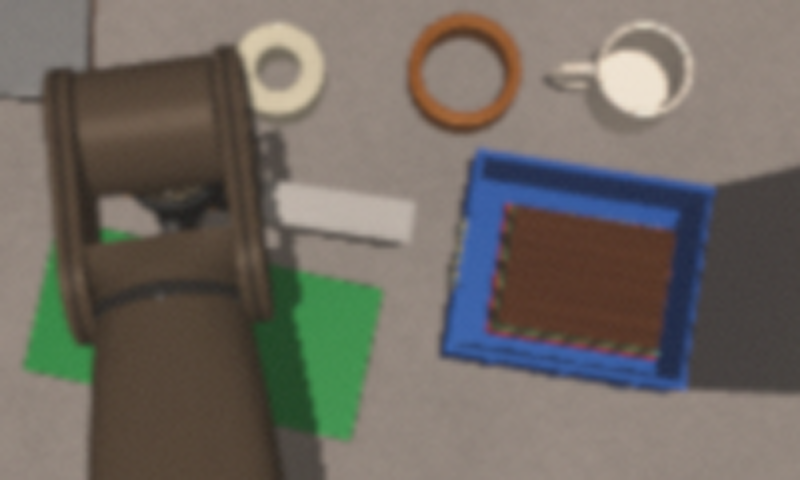

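Lid top corners are at side crop (217,87)/(415,105), about 1.83–1.88 rad, and it stays there by itself. Now placing the opener centred on the mat.

```bash
cat > pl.py <<'E'
from h import *
my=-1.7675; d=np.array([np.cos(my),np.sin(my),0])
def target(zu):  # underside z
    rot=toolrot(my,0); L=np.array([GX,0,0])+OFF
    org=np.array([.5376,.2194,0])-.06*d+[0,0,zu]
    return org-rot.apply(L),rot
E
python3 - <<'E'
from pl import *
st=show()
t=read_camera("top")
print(((proj(t,op2world(st,[(.175,.015,.0155),(.175,-.015,.0155)]))-[190,120])*4).round().tolist())
for z in (.15,.05,.008,.005): print(z,target(z)[0],rel(st,*target(z)))
E
```

```text
t 19.2 p [0.6247 0.1974 0.2303] zyx [[0.131, 0.991, -0.001], [0.991, -0.131, -0.0], [-0.001, -0.001, -1.0]] F [-0.4  0.7 -0.5] M [0.   0.02 0.03] op 0.229 q [ 0.15  0.23  1.6  -0.    1.31  0.28]
[[419.0, 201.0], [413.0, 242.0]]
0.15 [0.54659013 0.26451294 0.1327    ] ([-0.001, 0.001, 0.065], [0.0564, -0.0861, 0.0977])
0.05 [0.54659013 0.26451294 0.0327    ] ([-0.001, 0.001, 0.065], [0.0565, -0.0859, 0.1977])
0.008 [ 0.54659013  0.26451294 -0.0093    ] ([-0.001, 0.001, 0.065], [0.0565, -0.0859, 0.2397])
0.005 [ 0.54659013  0.26451294 -0.0123    ] ([-0.001, 0.001, 0.065], [0.0565, -0.0859, 0.2427])
```

Request:
arm_command(
  steps=[
    [[0,0,0.02],[0.015,-0.025,0.03],-1],
    [[0,0,0.04],[0.03,-0.05,0.06],-1],
    [[0,0,0.065],[0.045,-0.07,0.09],-1],
    [[0,0,0.065],[0.0565,-0.086,0.12],-1],
    [[0,0,0.065],[0.0565,-0.086,0.155],-1],
    [[0,0,0.065],[0.0565,-0.086,0.19],-1],
    [[0,0,0.065],[0.0565,-0.086,0.215],-1],
    [[0,0,0.065],[0.0565,-0.086,0.23],-1],
    [[0,0,0.065],[0.0565,-0.086,0.236],-1],
    [[0,0,0.065],[0.0565,-0.086,0.236],-1],
  ],
)

```text
time: 20.5
eef_pos: [0.5472, 0.2638, -0.005]
tcp_rot: [0.774, 0.634, -0.0, -0.0]
contact_force: [0.4, 0.2, -1.2]
opening: 0.229
```

```bash
python3 - <<'E'
from pl import *
st=show()
t=read_camera("top");s=read_camera("side")
crop(s,205,190,100,110,5,"s17.png");crop(t,180,150,130,90,5,"t17.png")
print(rel(st,*target(.0045)))
E
```

```text
t 20.5 p [ 0.5472  0.2638 -0.005 ] zyx [[0.197, 0.98, -0.001], [0.98, -0.197, -0.0], [-0.0, -0.0, -1.0]] F [ 0.4  0.2 -1.2] M [ 0.02 -0.1  -0.05] op 0.229 q [ 0.28  0.39  1.86 -0.    0.88  0.48]
([-0.0, 0.0, -0.001], [0.0005, -0.0008, 0.0078])
```

View pics/s17.png

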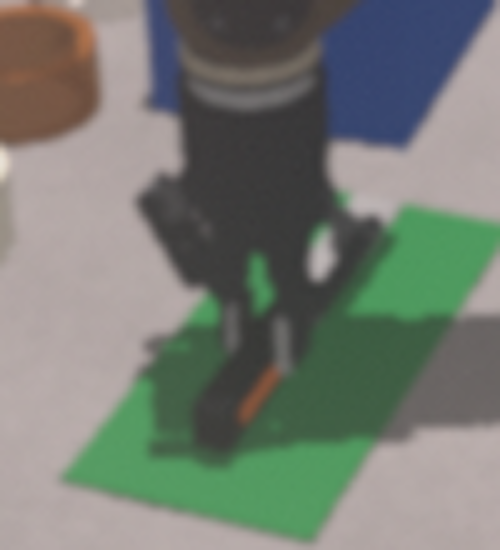

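View pics/t17.png

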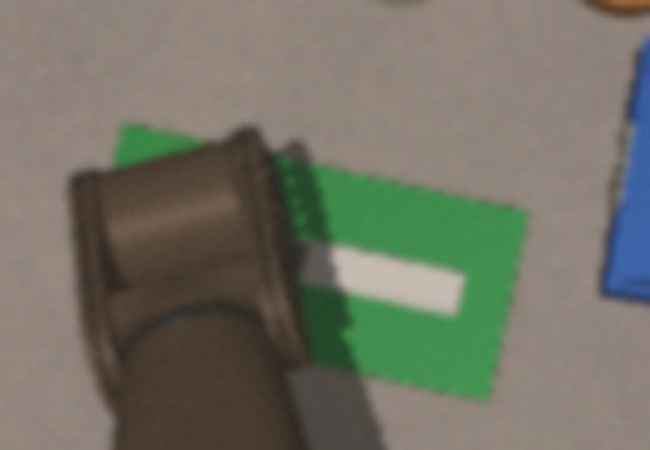

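Lower the last 8 mm, then open and lift.

Request:
arm_command(
  steps=[
    [[0,0,0],[0,0,0.004],-1],
    [[0,0,0],[0,0,0.0075],-1],
    [[0,0,0],[0,0,0.0085],-1],
    [[0,0,0],[0,0,0.0085],-1],
  ],
)

```text
time: 21.1
eef_pos: [0.5476, 0.2642, -0.013]
tcp_rot: [0.773, 0.634, 0.0, 0.0]
contact_force: [0.1, -0.1, -1.1]
opening: 0.227
```

```bash
python3 -c "
from h import *
show()"
```

```text
t 21.1 p [ 0.5476  0.2642 -0.013 ] zyx [[0.196, 0.981, 0.001], [0.981, -0.196, 0.0], [0.0, 0.001, -1.0]] F [ 0.1 -0.1 -1.1] M [ 0.   -0.03  0.02] op 0.227 q [ 0.28  0.41  1.87 -0.    0.87  0.48]
```

Request:
arm_command(
  steps=[
    [[0,0,0],[0,0,0.0015],-1],
    [[0,0,0],[0,0,0.0015],-1],
  ],
)

```text
time: 21.35
eef_pos: [0.5479, 0.2643, -0.0133]
tcp_rot: [0.773, 0.634, 0.0, 0.0]
contact_force: [-3.6, -0.4, 5.4]
opening: 0.228
```

```bash
python3 -c "
from h import *
show()"
```

```text
t 21.35 p [ 0.5479  0.2643 -0.0133] zyx [[0.196, 0.981, 0.0], [0.981, -0.196, -0.0], [0.0, 0.0, -1.0]] F [-3.6 -0.4  5.4] M [-0.14  0.45 -0.01] op 0.228 q [ 0.28  0.41  1.86 -0.    0.87  0.48]
```

In contact with the mat. Releasing.

Request:
arm_command(
  steps=[
    [[0,0,0],[0,0,0],-0.3],
    [[0,0,0],[0,0,0],0.2],
    [[0,0,0],[0,0,0],0.7],
    [[0,0,0],[0,0,0],0.7],
    [[0,0,0],[0,0,-0.01],0.7],
    [[0,0,0],[0,0,-0.03],0.7],
    [[0,0,0],[0,0,-0.07],0.7],
    [[0,0,0],[0,0,-0.12],0.7],
    [[0,0,0],[0,0,-0.17],0.7],
    [[0,0,0],[0,0,-0.22],0.7],
    [[0,0,0],[0.02,0,-0.26],0.7],
    [[0,0,0],[0.02,0,-0.26],0.7],
  ],
)

```text
time: 22.85
eef_pos: [0.5541, 0.2854, 0.254]
tcp_rot: [0.773, 0.634, 0.006, 0.002]
contact_force: [-0.3, 0.0, -0.5]
opening: 0.846
```

```bash
python3 - <<'E'
from h import *
show()
t=read_camera("top");s=read_camera("side")
crop(s,0,0,560,420,1.4,"s18.png");crop(t,170,110,200,130,4,"t18.png")
E
```

```text
t 22.85 p [0.5541 0.2854 0.254 ] zyx [[0.195, 0.981, 0.012], [0.981, -0.195, 0.004], [0.006, 0.011, -1.0]] F [-0.3  0.  -0.5] M [-0.01 -0.02  0.01] op 0.846 q [0.31 0.13 1.67 0.   1.33 0.51]
```

View pics/s18.png

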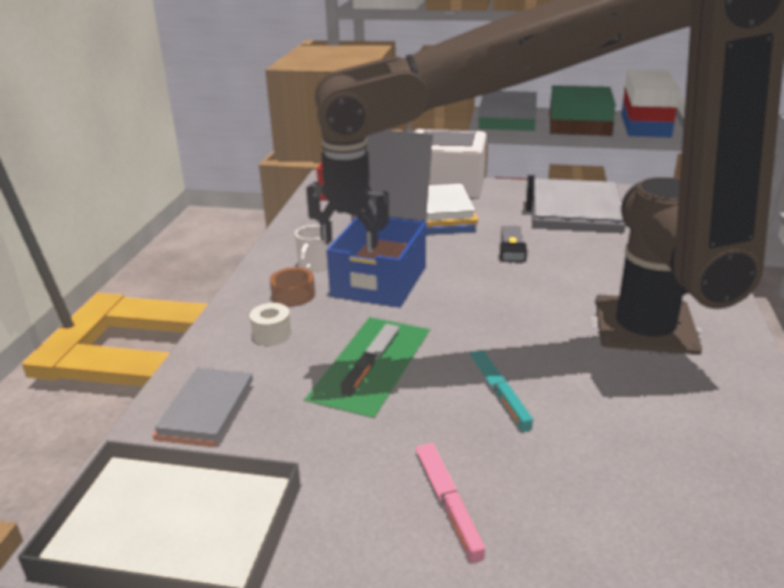

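View pics/t18.png

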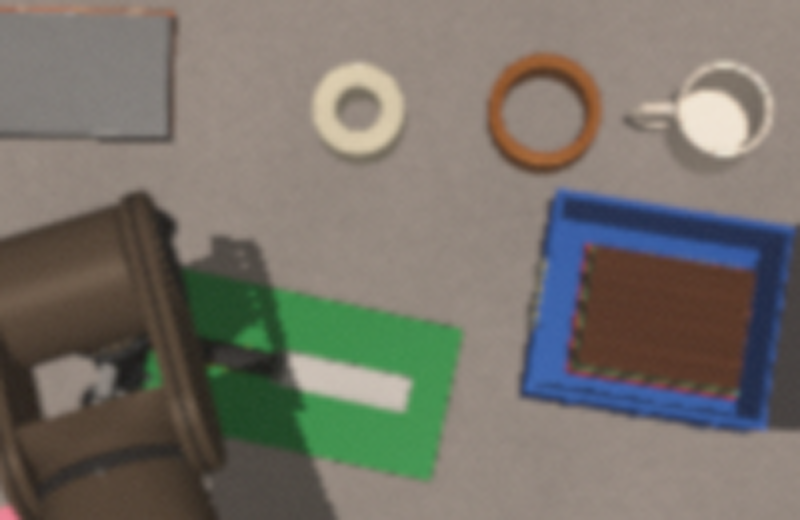

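The side view shows the opener lying on the mat (370,358), gripper clear, and the lid standing open past upright (400,175). In the top view the rolls and mug are where they were. Handing in.

```bash
python3 -c "
from plant import *
print(sign_off()); print(get_state()['time'])"
```

```text
the job is handed in; nothing more can be done
None
the job is handed in; nothing more can be done
```

The job is done and handed in at about 23 s of the 72 s allowed; `sign_off()` reports no verdict. I slid the opener's blade about 50 mm into the notch and levered the lid up by tipping the handle down about 26°. With the blade tip I then swung the lid back to about 1.83 rad, and laid the opener back near the middle of its mat.

**Last checks:**
- **Lid:** it stayed open past upright after the opener was withdrawn, and again in the final pictures. The lid corners in the side view fit an angle of about 1.83 to 1.88 rad.
- **Opener:** the blade and the visible part of the handle are on the mat, and the gripper is open and clear of it. In the top view the wrist hid the back of the handle, but the side view shows it on the mat.
- **Other things on the bench:** the label roll, tape roll, mug and coloured look-alikes looked unmoved. I judged this by eye and did not measure it.

**What went wrong or disagreed:**
- **First grasp:** it closed above the handle. The real fingertips were about 26 mm higher than the reported TCP. I confirmed this with a light touch of about 8 N on the handle top and a tilt in free air, then allowed for it in every later move.
- **Grip:** the handle read about 19 mm instead of 22 mm, with no effect on the job. The opener may have slipped 1 to 3 mm in the grip.

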